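Hook a dropped washer from behind the cutter guard and refit it on its spindle

TASK

The thick washer of the clamp spindle has slid under the paper cutter's fixed guard: with the hooked rod, catch it by its hole, draw it gently out past the split stop bar to the front of the bed, then lay the rod down flat on the table, clear of the cutter. Slip the washer over the upright spindle, fully down and flat on its collar, without forcing it. Keep the gripper out from behind the guard, neither press nor jerk with the hook, keep the spindle standing, and leave the handwheel, bolt and screwdriver where they lie.

Things in the scene. Friction and masses are not known exactly. Their poses are not given: they have to be found in the camera images.
- cutter: Grey stack paper cutter, fixed, 432 mm wide. Origin: on the table under the middle of the front face of its guard; x points into the machine, away from the operator's side, y to the operator's left, z up. Flat bed, top at z = 36 mm, x = -150 (front edge) to 320 mm, y = +-200 mm. Back gauge bar from x = 226 mm; low side lay at y = 182 to 190 mm. Nothing of it gives.
- guard_edge (a point): Middle of the lower edge of the cutter's fixed guard, at the cutter's x = -3, y = 0, z = 96 mm: 60 mm of opening above the bed. The guard is a clear upright plate, y = +-190 mm, up to z = 185 mm. Behind it blade carrier, clamp bar and beam run to x = 60 mm, nothing lower than z = 100 mm, top z = 207 mm; then wires at z = 132 to 138 mm over the bed to x = 305 mm.
- hook: Hooked rod, 160 g, lying flat. Origin: underside of its handle's middle; x along the rod, z up. Black handle x = +-60 mm, 26 wide, 30 high. 7 mm steel rod, axis at z = 27 mm from x = 105 to 270, there turned straight down, round end at z = 0: dip the hook so that it touches before the handle does. Balance point at x = 35. Held, it yields a little, up and sideways, when the hook bears on a thing.
- washer: Thick steel thrust washer, 40 mm outside, 13 mm hole, 7 mm thick, 50 to 95 g, lying flat on the cutter's bed 140 to 165 mm behind the guard. Origin: centre of its underside, z along its axis. Before it, 84 to 106 mm behind the guard, a split stop bar (9 mm high, 12 deep) is screwed across the bed; the gap between its halves, 46 mm, is not measured: it lies to the operator's right of the washer.
- spindle: Loose clamp spindle of steel, about 450 g, standing on its foot. Origin: centre of its underside, z up. Foot 54 mm across and 12 mm high, collar 28 mm across up to z = 24 mm, then a pin 10.5 mm thick up to z = 64 mm, its last 2.5 mm tapered to 6 mm.
- spindle_seat (a point): Point on the spindle's axis at the top of its collar, z = 24 mm, where the washer's underside belongs.
- handwheel: Black three-spoked handwheel, 110 mm across, 24 mm high, lying on the table. To be left alone. Origin: centre of its underside.
- bolt: Hex bolt 42 mm long, 19 mm head, lying on the cutter's bed behind the guard, off to the operator's right of the washer. To be left alone.
- screwdriver: Screwdriver lying on the table beyond the hooked rod, to the robot's right. To be left alone.
Mind the look-alikes: they are no part of the job. Several things have the shape of the spindle; the one meant has the colours described above.

How it is judged:
By the outcome, as a careful person would: the job done as asked, in the order asked, and still so for the second after the job is handed in, with the robot touching nothing.
It also fails if it takes over 72 s, if anything falls off the work surface, if the arm or the gripper's body presses on something with over 40 N, if the wrist force passes 120 N, or if a joint passes its speed limit or range.

ROBOT

A 6-joint arm with a two-finger parallel gripper is mounted at the origin on the work surface. World frame = base frame: x ahead of the robot, y to its left, z up, the work surface at z = 0. Lengths are in m, angles in rad, forces in N, time in s.
With the tool pointing down it reaches from about 0.25 to 0.775 m from the base axis. Payload 8.9 kg.
Tool frame: the origin (TCP) lies between the finger pads; the fingertips stand arm.nose_length ahead of it and the grasp point (between the pads) lies 3 mm ahead of it (arm.nose_length is the distance from the TCP to the fingertips, in m); z points along the fingers, y is the line along which they close (so a half turn about z gives the same grasp; the last joint's range is limited). The gripper opens to 85 mm and grips with 20 to 120 N. Pads are 22 mm wide; open, the fingers measure 114 mm over their backs; the gripper's body (76 mm by 85 mm) begins 54 mm behind the grasp point. The pads swing forward as they close: fully open they stand 13 mm farther back than shut.
Start: joints at [-1.371, 0.291, -0.153, 1.127, 0, 1.431], TCP at [0.174, -0.495, 0.253] pointing down, gripper open.
Joint ranges: [-2.52, 2.52], [-0.91, 1.74], [-1.3, 1.37], [-1.96, 2.02], [-1.52, 1.47], [-3.14, 3.14]. Speed limits (rad/s): [2.22, 2.22, 2.79, 3.14, 3.14, 3.14].

INTERFACE

Orientations are given as a unit quaternion [w, x, y, z].
In Python, from rig import arm gives the robot as it stands. The module is installed in compiled form; this text tells all that it offers.
- The arm moves only by the tool move_arm, never from a script. Its argument "rows" is a list of rows, each an object with "linear": the shift along the tool's x, y, z in cm, a list of three; "spin": the turn about the tool's z in degrees. In form: [{"linear": [x, y, z], "spin": spin}, ...]. A call has 1 to 5 rows; each row shifts and turns the commanded pose from where the row before left it, along the tool's axes as they then stand; what a row does not reach is not made up. A row lasts 1/10 s, in which the tool goes at most 50 mm and 8.59 degrees, less where a joint would pass 70% of its speed; a pose out of reach is approached as far as the arm can. A call with a gripper value outside its range is refused whole. "gripper" is the finger opening in cm, from 0 to 8.54, set as the call begins (left out, the last holds). The fingers move at their own pace and stop on an object; "grip_force" is the grip in N (left out, the last holds). Time passes only in rows, so rows that do not move let the fingers close. It gives the time, the measured TCP pose, the force, the opening and the grip force at its end, in the units of the state.
- arm.read_state(): the state, without advancing time (a new reading comes with each control period).
- arm.capture(name): name is "scene" or "top" or "wrist"; returns the picture (384x512x3 uint8, blue, green, red); there is no depth.
- arm.camera_params(name): a dict with "fx", "fy", "cx", "cy" (pixels), "T" (4x4, takes a point from camera to world coordinates). Camera axes: x right, y up, looking along -z (the intrinsics and any distortion apply to the point x, -y, -z); pixel columns grow to the right and rows downward; lengths in m; the calibration is good to about 2 mm. A picture is of the moment at which its call begins: read the wrist's pose just before it. camera_params takes no time and is no camera call; for the wrist camera it gives the pose at the moment of the call.
- arm.finish_job(): hands the job in; it is judged then, once.
The state is a dict: "time_s": time; "qpos": joint angles; "qvel": joint speeds; "joint_torque": joint torques, N m; "ee_pos": TCP position; "orientation": TCP orientation; "wrist_force": force on the tool from outside, world axes, zero at the start; "torque": the same for the moment, N m; "grip_width": opening from 0.0 (shut) to 1.0 (fully open); "grip_force": force on a finger pad.
Only numpy, scipy, OpenCV 4.12 (cv2) and the standard library are available. Lean on these libraries where they do the work, as an engineer would, in place of code of your own. Each camera call takes 0.05 s, during which the arm holds its last target. There are 200 camera calls.

## Working session

There is one attempt and no reset: what is moved stays moved. The work goes in short steps, Python scripts to look and compute and a tool call to move; the robot and the scene stay as the last step left them, time stands still between calls to the robot, and variables do not carry over. Pictures are saved under pics/ and viewed, at most 10 in all, crops included, and the job is handed in when it is done.

Besides the shell and the picture viewer there is one more tool, called after "Request:" as name(argument=value, ...) on one line, values as JSON. move_arm: Moves the arm, as the interface text tells. Its arguments: {"type":"object","properties":{"rows":{"type":"array","items":{"type":"object","properties":{"linear":{"type":"array","items":{"type":"number"}},"spin":{"type":"number"}}}},"gripper":{"type":"number"},"grip_force":{"type":"number"}},"required":["rows"]}

```bash
mkdir -p pics
cat > h.py <<'E'
import numpy as np, cv2
from rig import arm
def ray(cam,u,v,P=None):
    P=P or arm.camera_params(cam); T=np.array(P["T"])
    d=T[:3,:3]@np.array([(u-P["cx"])/P["fx"],-(v-P["cy"])/P["fy"],-1.]); return T[:3,3],d
def at(cam,u,v,z,P=None):
    o,d=ray(cam,u,v,P); return o+d*(z-o[2])/d[2]
def px(cam,p,P=None):
    P=P or arm.camera_params(cam); T=np.array(P["T"]); c=T[:3,:3].T@(np.array(p)-T[:3,3])
    return np.array([P["cx"]+P["fx"]*c[0]/-c[2],P["cy"]+P["fy"]*c[1]/c[2]])
E
python3 - <<'E'
from h import *
print({k:(v.shape if hasattr(v,'shape') else v) for k,v in arm.camera_params("scene").items()},arm.nose_length)
for c in ("scene","top"):
    cv2.imwrite(f"pics/{c}0.png",cv2.resize(arm.capture(c),(800,600),interpolation=cv2.INTER_CUBIC)); print(c,np.round(arm.camera_params(c)["T"],3).tolist())
print(arm.read_state())
E
```

```text
{'fx': 403.75271259178146, 'fy': 403.75271259178146, 'cx': 255.11833395135946, 'cy': 187.98674174497756, 'T': (4, 4)} 0.022
scene [[-0.053, -0.818, 0.573, 1.181], [0.999, -0.044, 0.03, -0.086], [0.0, 0.574, 0.819, 1.008], [0.0, 0.0, 0.0, 1.0]]
top [[0.009, 0.996, -0.084, 0.46], [-1.0, 0.011, 0.026, -0.101], [0.027, 0.084, 0.996, 1.226], [0.0, 0.0, 0.0, 1.0]]
{'time_s': 0.1, 'qpos': array([-1.37128981e+00,  2.91180611e-01, -1.54021830e-01,  1.12673538e+00,
        1.41732444e-05,  1.43147599e+00]), 'qvel': array([-0.00016183, -0.00066993,  0.003035  ,  0.00088743,  0.00156367,
        0.00050202]), 'joint_torque': array([ 1.94812455e-03, -5.37979066e+01,  3.31918824e+01,  9.35840537e-03,
       -1.68082806e-04,  3.33882511e-06]), 'ee_pos': array([ 0.17442452, -0.49479081,  0.25282308]), 'orientation': array([-5.70700167e-04,  9.85683675e-01,  1.68604176e-01, -1.00894868e-05]), 'wrist_force': array([-0.19122152, -0.4030701 ,  0.28673076]), 'torque': array([ 0.02716824, -0.00370801,  0.05939409]), 'grip_force': 0.0, 'grip_width': 0.9987176037535709}
```

View pics/scene0.png

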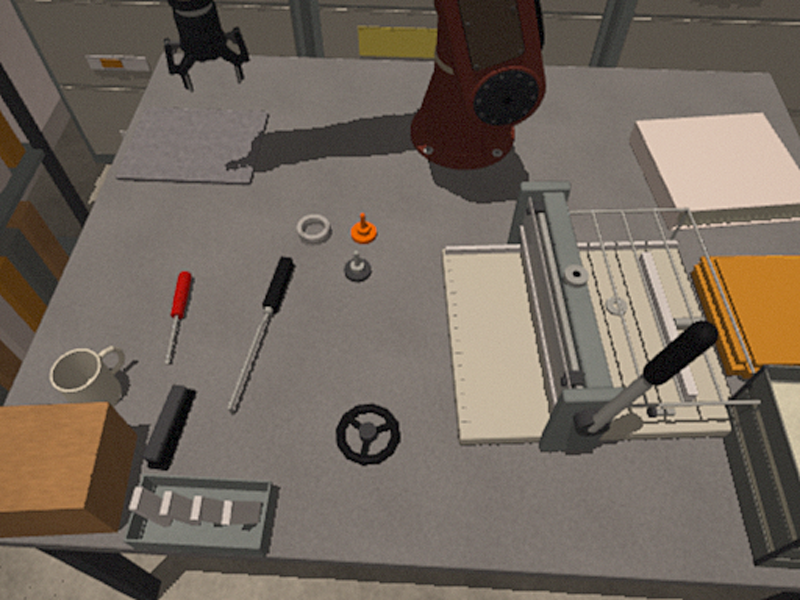

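View pics/top0.png

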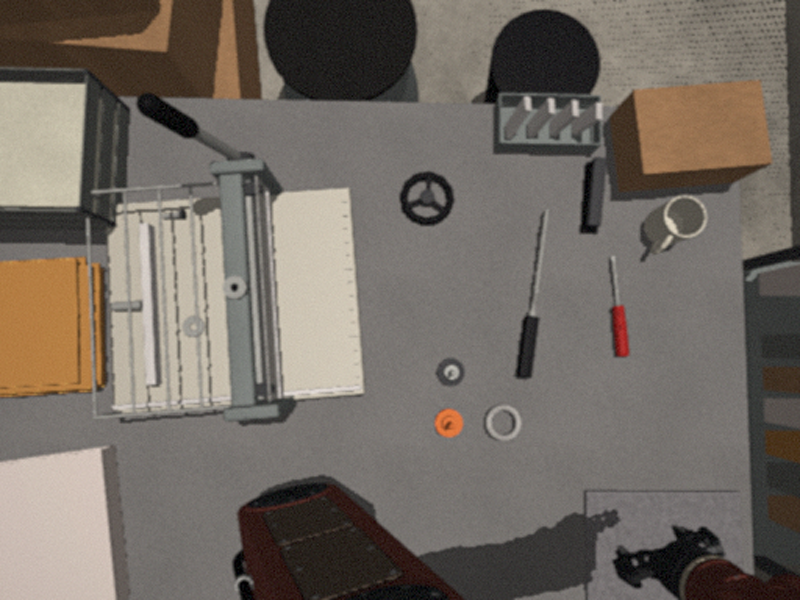

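Top view at 800x600. The washer could be confused with:
- the pale ring on the bed behind the guard (193,326), which fits the description
- the ring on the beam (236,287)
- the large ring on the table (503,422)

The spindle is either the grey one (450,372), which I choose as steel, or the orange one (449,422). The hook is at (535,290), not the red screwdriver (618,330) or the black bar (593,195). I'll check these with a close crop.

Run:
```python
from h import *
im=cv2.imread("pics/top0.png")  # for reference only
t=np.mean([arm.capture("top").astype(float) for _ in range(4)],0).astype(np.uint8)
cv2.imwrite("pics/toporig.png",t)
s=np.mean([arm.capture("scene").astype(float) for _ in range(4)],0).astype(np.uint8)
cv2.imwrite("pics/sceneorig.png",s)
a=cv2.resize(t[118:268,60:240],None,fx=4,fy=4,interpolation=cv2.INTER_CUBIC)
b=cv2.resize(t[125:290,270:390],None,fx=3.6,fy=3.6,interpolation=cv2.INTER_CUBIC)
cv2.imwrite("pics/a.png",a)
c=cv2.resize(s[130:280,330:480],None,fx=4,fy=4,interpolation=cv2.INTER_CUBIC)
cv2.imwrite("pics/b.png",np.hstack([c[:594,:370+0],b[:594]])) if 0 else cv2.imwrite("pics/b.png",b); cv2.imwrite("pics/c.png",c)
```

```text
(no output)
```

View pics/a.png

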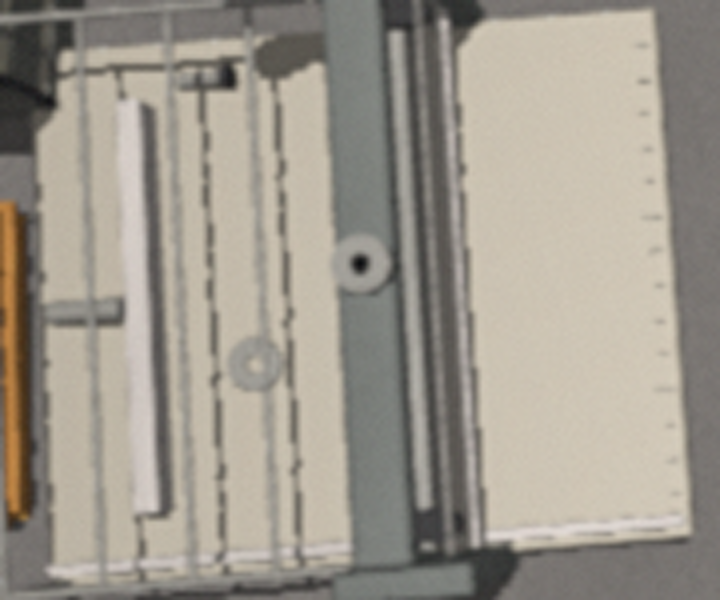

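View pics/b.png

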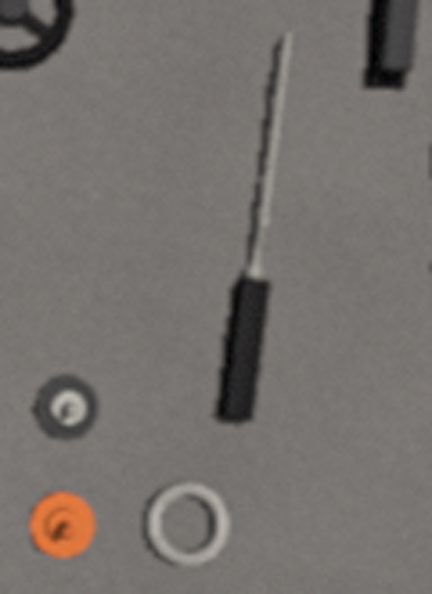

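View pics/c.png

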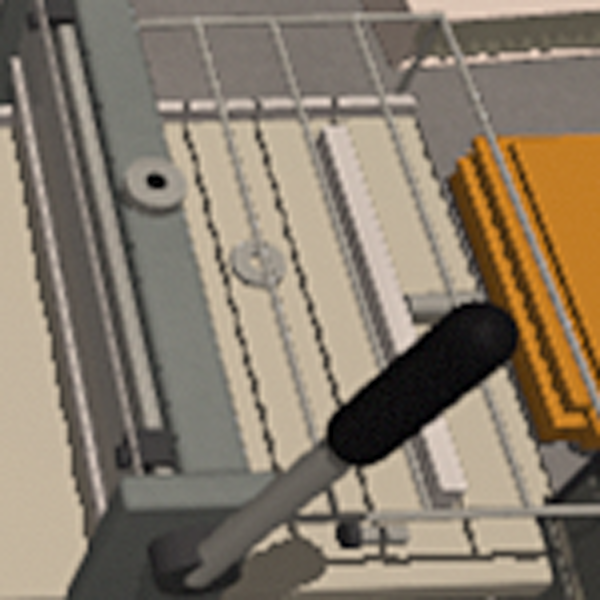

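The crop shows the washer at (256,363), behind the beam under a wire, and the bolt at (205,77). The beam hides the stop bar. In the second crop the grey spindle is at (66,407), the hook handle's middle is at (244,349) and its tip at (288,35).

Run:
```python
from h import *
A=lambda u,v:(60+u/4-.375,118+v/4-.375)
B=lambda u,v:(270+u/3.6-.36,125+v/3.6-.36)
C=lambda u,v:(330+u/4-.375,130+v/4-.375)
R=lambda p:np.round(p*1000,1)
c1=at("top",*A(655,10),.036); c2=at("top",*A(690,537),.036); print("front corners",R(c1),R(c2),np.linalg.norm(c1-c2))
ey=(c2-c1)/np.linalg.norm(c2-c1); ex=np.array([ey[1],-ey[0],0]); o=(c1+c2)/2+.15*ex; o[2]=0
print("cutter o",R(o),"ex",ex,"yaw",np.degrees(np.arctan2(ex[1],ex[0])))
loc=lambda p:R(np.array([(p-o)@ex,(p-o)@ey,p[2]]))
print("gauge front top/bottom",loc(at("top",*A(158,110),.06)),loc(at("top",*A(166,515),.06)))
for n,p in(("washer top",at("top",*A(256,363),.043)),("washer scene",at("scene",*C(257,265),.043)),("bolt",at("top",*A(205,77),.04)),("front in scene",at("scene",*[452*.64,285*.64],.036))): print(n,R(p),loc(p))
h=at("top",*B(244,349),.03); t=at("top",*B(288,35),.027); d=t-h; print("handle",R(h),"tip",R(t),np.linalg.norm(d[:2]),np.degrees(np.arctan2(d[1],d[0])))
print("handle end",R(at("top",*B(234,417),.03)), R(at("top",*B(255,280),.03)))
h2=at("scene",276*.64,292*.64,.03); t2=at("scene",232*.64,410*.64,.0135);print("scene hook",R(h2),R(t2))
print("spindle foot",R(at("top",*B(66,407),.012)),"pin",R(at("top",*B(72,409),.064)),"scene",R(at("scene",357*.64,270*.64,.012)),R(at("scene",355*.64,255*.64,.064)))
P=arm.camera_params("wrist"); T=np.array(P["T"]);print({k:P[k] for k in("fx","cx","cy")},np.round(T,3).tolist())
```

```text
front corners [776.4  -9.1  36. ] [380.6 -41.6  36. ] 0.397200940269791
cutter o [566.2 124.2   0. ] ex [-0.08195838  0.99663575  0.        ] yaw 94.70114234083441
gauge front top/bottom [ 216.2 -141.6   60. ] [222.1 153.3  60. ]
washer top [505.5 278.5  43. ] [158.8  47.8  43. ]
washer scene [512.5 278.9  43. ] [158.6  40.8  43. ]
bolt [719.  325.4  40. ] [ 188.  -168.8   40. ]
front in scene [475.6 -21.5  36. ] [-137.7  102.3   36. ]
handle [ 472.6 -356.    30. ] tip [ 740.4 -396.3   27. ] 0.27077175307654283 -8.557159838020915
handle end [ 416.1 -347.3   30. ] [ 530.4 -365.7   30. ]
scene hook [ 505.4 -354.3   30. ] [ 742.2 -393.2   13.5]
spindle foot [ 422.7 -208.8   12. ] pin [ 422.8 -209.    64. ] scene [ 431.5 -207.9   12. ] [ 435.1 -208.6   64. ]
{'fx': 342.53566246429864, 'cx': 253.92042431903613, 'cy': 198.66676227448374} [[0.331, 0.911, 0.246, 0.237], [-0.943, 0.32, 0.086, -0.474], [-0.0, -0.261, 0.965, 0.374], [0.0, 0.0, 0.0, 1.0]]
```

Request:
move_arm(rows=[{"linear":[2,-1.5,-3]},{"linear":[3.6,-2.7,-2]},{"linear":[3.6,-2.7,-2]},{"linear":[3.6,-2.7,-2]},{"linear":[3.6,-2.7,-2]}])

```text
schema error: expected keys linear, spin
```

Request:
move_arm(rows=[{"linear":[3.6,-2.7,-2]},{"linear":[3.6,-2.7,-2]},{"linear":[3.6,-2.7,-2]},{"linear":[3.6,-2.7,-1]},{"linear":[3.6,-2.7,-1]}])

```text
schema error: expected keys linear, spin
```

Request:
move_arm(rows=[{"linear":[3.6,-2.7,0]},{"linear":[3.6,-2.7,0]},{"linear":[3.6,-2.7,0]},{"linear":[3.6,-2.7,0]},{"linear":[3.6,-2.7,0]}])

```text
schema error: expected keys linear, spin
```

Request:
move_arm(rows=[{"linear":[0,0,0],"spin":-8.5},{"linear":[0,0,0],"spin":-8.5},{"linear":[0,0,0],"spin":-8.5},{"linear":[0,0,0],"spin":-8.5},{"linear":[0,0,0],"spin":-8.5}])

```text
time_s: 1.0
ee_pos: [0.1745, -0.4951, 0.2533]
orientation: [0.0, 0.856, 0.517, 0.0]
wrist_force: [0.6, -0.2, 0.3]
grip_width: 1.002
grip_force: 0.0
```

Request:
move_arm(rows=[{"linear":[0,0,0],"spin":-8.5},{"linear":[0,0,0],"spin":-8.5},{"linear":[0,0,0],"spin":-8},{"linear":[0,0,0],"spin":-7.5},{"linear":[0,0,0],"spin":0}])

```text
time_s: 1.5
ee_pos: [0.1745, -0.4951, 0.2533]
orientation: [0.0, 0.679, 0.734, 0.0]
wrist_force: [0.3, 0.3, 1.0]
grip_width: 0.998
grip_force: 0.0
```

Run:
```python
from h import *
w=np.mean([arm.capture("wrist").astype(float) for _ in range(3)],0).astype(np.uint8)
P=arm.camera_params("wrist");np.save("P1.npy",P,allow_pickle=True)
cv2.imwrite("pics/w1o.png",w);cv2.imwrite("pics/w1.png",cv2.resize(w,(800,600),interpolation=cv2.INTER_CUBIC))
print(np.round(P["T"],3).tolist())
```

```text
[[0.997, -0.07, -0.018, 0.17], [0.072, 0.963, 0.26, -0.43], [-0.001, -0.261, 0.965, 0.374], [0.0, 0.0, 0.0, 1.0]]
```

View pics/w1.png

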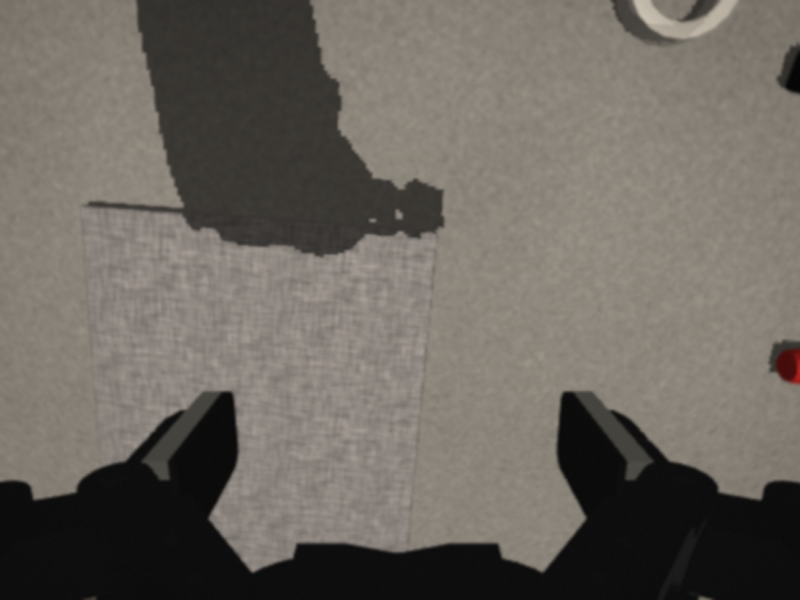

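The picture shows only the start area, because the moves without a spin were refused. I'll redo the translation.

Request:
move_arm(rows=[{"linear":[1.7,1.4,-3],"spin":0},{"linear":[3.5,2.8,-2],"spin":0},{"linear":[3.5,2.8,-2],"spin":0},{"linear":[3.5,2.8,-2],"spin":0},{"linear":[3.5,2.8,-2],"spin":0}])

```text
time_s: 2.15
ee_pos: [0.2886, -0.3274, 0.3642]
orientation: [0.0, 0.681, 0.733, -0.0]
wrist_force: [1.0, -0.3, 0.3]
grip_width: 1.002
grip_force: 0.0
```

Request:
move_arm(rows=[{"linear":[3.5,2.8,-2],"spin":0},{"linear":[3.5,2.8,-2],"spin":0},{"linear":[3.5,2.8,-2],"spin":0},{"linear":[3.5,2.8,-2],"spin":0},{"linear":[3.5,2.8,-1],"spin":0}])

```text
time_s: 2.65
ee_pos: [0.4151, -0.1421, 0.4551]
orientation: [0.001, 0.68, 0.733, 0.0]
wrist_force: [1.4, -1.2, 0.7]
grip_width: 1.005
grip_force: 0.0
```

Request:
move_arm(rows=[{"linear":[3.5,2.8,0],"spin":0},{"linear":[3.5,2.8,0],"spin":0},{"linear":[3.5,2.8,0],"spin":0},{"linear":[3.5,2.8,0],"spin":0},{"linear":[1.7,1.4,0],"spin":0}])

```text
time_s: 3.15
ee_pos: [0.5289, 0.0255, 0.4528]
orientation: [-0.0, 0.68, 0.734, 0.0]
wrist_force: [-0.3, -0.5, -0.6]
grip_width: 1.001
grip_force: 0.0
```

Run:
```python
from h import *
w=np.mean([arm.capture("wrist").astype(float) for _ in range(5)],0).astype(np.uint8)
P=arm.camera_params("wrist");np.save("P1.npy",P,allow_pickle=True)
cv2.imwrite("pics/w2o.png",w);cv2.imwrite("pics/w2.png",cv2.resize(w,(800,600),interpolation=cv2.INTER_CUBIC))
print(np.round(P["T"],3).tolist())
```

```text
[[0.997, -0.072, -0.018, 0.523], [0.075, 0.963, 0.26, 0.087], [-0.001, -0.261, 0.965, 0.574], [0.0, 0.0, 0.0, 1.0]]
```

View pics/w2.png

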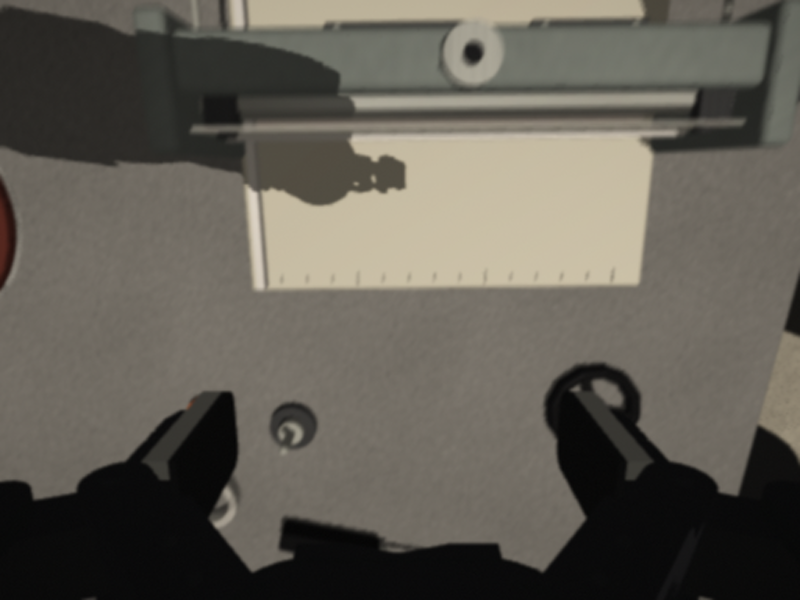

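The wrist view shows the bed front, the guard and beam, the spindle at (293,425) and the handwheel. The bar area just behind the beam is cut off, with traces at row 22. I'll go a bit further and higher.

Request:
move_arm(rows=[{"linear":[2,0.5,-2],"spin":0},{"linear":[2.5,0.5,-2],"spin":0},{"linear":[2,0.5,-2],"spin":0},{"linear":[1,0.5,-1],"spin":0},{"linear":[0,0,0],"spin":0}])

```text
time_s: 3.9
ee_pos: [0.5422, 0.0987, 0.5245]
orientation: [0.001, 0.68, 0.734, 0.001]
wrist_force: [0.4, -0.9, 0.2]
grip_width: 1.002
grip_force: 0.0
```

Run:
```python
from h import *
w=np.mean([arm.capture("wrist").astype(float) for _ in range(5)],0).astype(np.uint8)
P=arm.camera_params("wrist");np.save("P2.npy",P,allow_pickle=True)
cv2.imwrite("pics/w3o.png",w);cv2.imwrite("pics/w3.png",cv2.resize(w[:190,110:460],None,fx=2.28,fy=2.28*1.38,interpolation=cv2.INTER_CUBIC))
print(np.round(P["T"],3).tolist())
```

```text
[[0.997, -0.072, -0.018, 0.537], [0.074, 0.963, 0.26, 0.163], [-0.002, -0.261, 0.965, 0.643], [0.0, 0.0, 0.0, 1.0]]
```

View pics/w3.png

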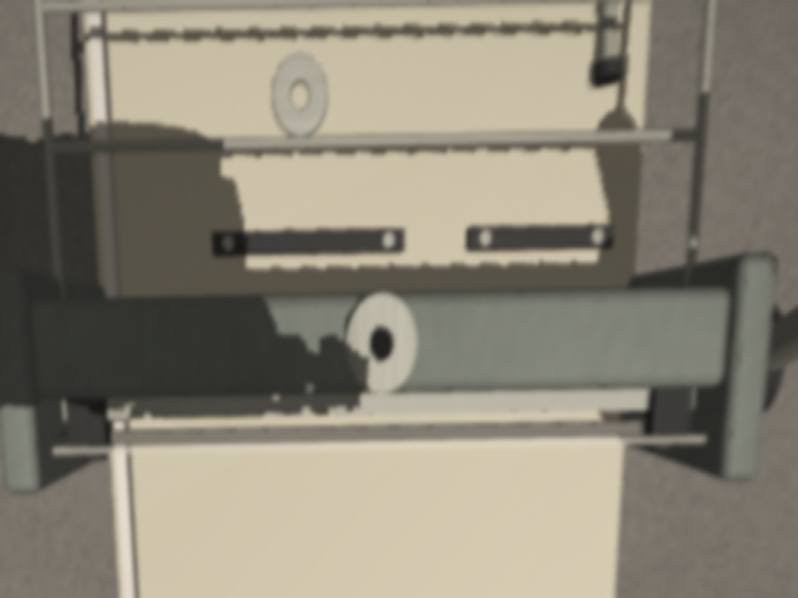

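Washer at (300,95), and the gap in the stop bar runs from column 404 to 466 at row ~241. Both are fully visible.

Run:
```python
from h import *
R=lambda p:np.round(p*1000,1)
P2=np.load("P2.npy",allow_pickle=True).item();P1=np.load("P1.npy",allow_pickle=True).item()
W3=lambda u,v:((u+.5)/2.28+110-.5,(v+.5)/(2.28*1.38)-.5)
W2=lambda u,v:(u*.64,v*.64)
a=at("w",*W2(640,285),.036,P1);b=at("w",*W2(254,290),.036,P1);print("front corners",R(a),R(b),np.linalg.norm(a-b))
g1=at("w",*W3(404,241),.045,P2);g2=at("w",*W3(466,239),.045,P2);w=at("w",*W3(300,95),.043,P2)
bl=at("w",*W3(213,244),.045,P2);br=at("w",*W3(612,237),.045,P2)
g3=at("w",*W3(404,252),.045,P2); g0=at("w",*W3(404,230),.045,P2)
print("gap",R(g1),R(g2),np.linalg.norm(g1-g2),"depth",R(g0),R(g3),"bar ends",R(bl),R(br),"washer",R(w))
d=br-bl;print("bar yaw",np.degrees(np.arctan2(d[1],d[0])))
print("spindle foot",R(at("w",*W2(293,425),.012,P1)))
print("guard top ends",R(at("w",*W3(53,450),.185,P2)),R(at("w",*W3(706,437),.185,P2)))
# hole hunt
s=cv2.imread("pics/w3o.png")
```

```text
front corners [780.2 -12.3  36. ] [384.9 -47.2  36. ] 0.3968665561287308
gap [586.9 214.1  45. ] [631.5 218.5  45. ] 0.044809682865368655 depth [586.3 219.6  45. ] [587.4 208.7  45. ] bar ends [449.1 202.4  45. ] [736.5 227.3  45. ] washer [507.2 278.8  43. ]
bar yaw 4.946234232855995
spindle foot [ 424.5 -209.9   12. ]
guard top ends [379.7 104.  185. ] [757.6 137.7 185. ]
```

Request:
move_arm(rows=[{"linear":[-2.5,-0.5,0.5],"spin":0},{"linear":[-4.5,-0.8,1.5],"spin":0},{"linear":[-4.5,-0.8,1.5],"spin":0},{"linear":[-4.5,-0.8,1.5],"spin":0},{"linear":[-4.5,-0.8,1.5],"spin":0}])

```text
time_s: 4.65
ee_pos: [0.5195, -0.1105, 0.4575]
orientation: [-0.0, 0.68, 0.734, -0.0]
wrist_force: [0.6, 0.1, -0.1]
grip_width: 1.001
grip_force: 0.0
```

Request:
move_arm(rows=[{"linear":[-4.5,-0.8,2],"spin":0},{"linear":[-4.5,-0.8,2],"spin":0},{"linear":[-4.5,-0.8,2],"spin":0},{"linear":[-4.5,-0.8,2],"spin":0},{"linear":[-4.5,-0.8,2],"spin":0}])

```text
time_s: 5.15
ee_pos: [0.4967, -0.3378, 0.3573]
orientation: [-0.0, 0.68, 0.733, -0.0]
wrist_force: [0.9, -0.6, 0.8]
grip_width: 1.004
grip_force: 0.0
```

Request:
move_arm(rows=[{"linear":[-2.4,-0.4,3],"spin":-8.5},{"linear":[0,0,4.5],"spin":-8.5},{"linear":[0,0,4.5],"spin":-8.5},{"linear":[0,0,4.5],"spin":-8.5},{"linear":[0,0,4],"spin":-8.5}])

```text
time_s: 5.65
ee_pos: [0.4943, -0.3598, 0.151]
orientation: [-0.001, 0.365, 0.931, 0.0]
wrist_force: [0.1, -0.9, -0.3]
grip_width: 0.996
grip_force: 0.0
```

Request:
move_arm(rows=[{"linear":[0,0,2],"spin":-8.5},{"linear":[0,0,1],"spin":-8.5},{"linear":[0,0,0],"spin":-8.5},{"linear":[0,0,0],"spin":-8.5},{"linear":[0,0,0],"spin":-0.5}])

```text
time_s: 6.15
ee_pos: [0.495, -0.36, 0.123]
orientation: [-0.0, 0.074, 0.997, 0.0]
wrist_force: [0.6, 0.8, 0.4]
grip_width: 1.001
grip_force: 0.0
```

```bash
cat >> h.py <<'E'
def go(x,y,z=None,yaw=None):
    "print remaining shift in tool axes (cm) and spin"
    s=arm.read_state(); q=s["orientation"]; p=s["ee_pos"]; a=2*np.arctan2(q[2],q[1])
    d=np.array([x,y])-p[:2]; X=np.array([np.cos(a),np.sin(a)]);Y=np.array([X[1],-X[0]])
    print("pos",np.round(p*1000,1),"yaw",round(np.degrees(a)%360,2),"lin",np.round([d@X*100,d@Y*100,(p[2]-(z if z is not None else p[2]))*100],2),"spin",None if yaw is None else round(-((yaw-np.degrees(a)+180)%360-180),2), "F",np.round(s["wrist_force"],1))
E
python3 - <<'E'
from h import *
w=arm.capture("wrist");P=arm.camera_params("wrist")
cv2.imwrite("pics/w4o.png",w)
go(.4976,-.360,.024,171.4)
# handle detection: dark & near predicted
m=(w.max(2)<60).astype(np.uint8); n,l,st,c=cv2.connectedComponentsWithStats(m)
for i in range(1,n):
    if st[i,4]>150: print(st[i],c[i])
print("pred handle center",px("w",(.473,-.3562,.03),P))
E
```

```text
pos [ 495.2 -360.1  123.1] yaw 171.25 lin [-0.24  0.04  9.91] spin -0.15 F [ 0.9  0.1 -0.1]
[421  25  37  82 877] [434.64880274  60.16761688]
[ 229   83   44  182 7317] [251.27497608 169.9632363 ]
[    0   251   512   133 32437] [255.7439344  342.42735148]
pred handle center [255.86823465 176.23882491]
```

Handle is centred between the fingers. Descend and grip.

Request:
move_arm(rows=[{"linear":[0,0,3],"spin":0},{"linear":[0,0,3],"spin":0},{"linear":[0,0,2.5],"spin":0},{"linear":[0,0,1],"spin":0},{"linear":[0,0,0.3],"spin":0}])

```text
time_s: 6.7
ee_pos: [0.4953, -0.3596, 0.0245]
orientation: [-0.001, 0.076, 0.997, 0.001]
wrist_force: [-0.3, -0.1, -0.0]
grip_width: 0.997
grip_force: 0.0
```

Request:
move_arm(rows=[{"linear":[0,0,0],"spin":0},{"linear":[0,0,0],"spin":0},{"linear":[0,0,0],"spin":0},{"linear":[0,0,0],"spin":0},{"linear":[0,0,0],"spin":0}], gripper=1.5, grip_force=60)

```text
time_s: 7.2
ee_pos: [0.4966, -0.3605, 0.0263]
orientation: [0.001, 0.075, 0.997, -0.001]
wrist_force: [-0.9, 0.6, 6.3]
grip_width: 0.292
grip_force: 60.2
```

Request:
move_arm(rows=[{"linear":[0,0,0],"spin":0},{"linear":[0,0,0],"spin":0},{"linear":[0,0,0],"spin":0},{"linear":[0,0,0],"spin":0},{"linear":[0,0,0],"spin":0}])

```text
time_s: 7.7
ee_pos: [0.4966, -0.3605, 0.0263]
orientation: [0.001, 0.075, 0.997, -0.001]
wrist_force: [-1.2, 0.5, 6.5]
grip_width: 0.293
grip_force: 60.2
```

Request:
move_arm(rows=[{"linear":[0,0,-0.5],"spin":0},{"linear":[0,0,-2],"spin":0},{"linear":[0,0,-3.5],"spin":0},{"linear":[0,0,-3.5],"spin":0},{"linear":[0,0,-3],"spin":-3.5}])

```text
time_s: 8.2
ee_pos: [0.496, -0.36, 0.1522]
orientation: [0.0, 0.044, 0.999, -0.0]
wrist_force: [0.2, -0.3, -1.8]
grip_width: 0.291
grip_force: 59.1
```

Request:
move_arm(rows=[{"linear":[0,0,-1.5],"spin":-7},{"linear":[0,0,0],"spin":-8},{"linear":[0,0,0],"spin":-8},{"linear":[0,0,0],"spin":-8},{"linear":[0,0,0],"spin":-8}])

```text
time_s: 8.7
ee_pos: [0.4958, -0.3598, 0.1654]
orientation: [-0.0, -0.294, 0.956, 0.0]
wrist_force: [-0.2, 1.1, -2.0]
grip_width: 0.294
grip_force: 59.0
```

Request:
move_arm(rows=[{"linear":[0,0,0],"spin":-8},{"linear":[0,0,0],"spin":-8},{"linear":[0,0,0],"spin":-8},{"linear":[0,0,0],"spin":-8},{"linear":[0,0,0],"spin":-8}])

```text
time_s: 9.2
ee_pos: [0.4958, -0.3598, 0.1654]
orientation: [-0.0, -0.603, 0.797, 0.0]
wrist_force: [-0.3, 0.4, -1.6]
grip_width: 0.295
grip_force: 59.0
```

Request:
move_arm(rows=[{"linear":[0,0,0],"spin":-8},{"linear":[0,0,0],"spin":-6},{"linear":[0,0,0],"spin":-3},{"linear":[-1.5,-0.5,0],"spin":0},{"linear":[-3,-1,0],"spin":0}])

```text
time_s: 9.7
ee_pos: [0.5101, -0.3151, 0.1653]
orientation: [0.0, 0.711, -0.703, 0.0]
wrist_force: [1.2, 0.8, -1.0]
grip_width: 0.288
grip_force: 59.1
```

Request:
move_arm(rows=[{"linear":[-4,-1.3,0],"spin":0},{"linear":[-4,-1.3,0],"spin":0},{"linear":[-4,-1.3,0],"spin":0},{"linear":[-2.5,-0.8,0],"spin":0},{"linear":[-1,-0.3,0],"spin":0}])

```text
time_s: 10.2
ee_pos: [0.5581, -0.1555, 0.1654]
orientation: [-0.0, 0.713, -0.701, -0.0]
wrist_force: [0.2, -0.5, -1.4]
grip_width: 0.29
grip_force: 59.1
```

Run:
```python
from h import *
go(.5443,-.1561,.16,274.9)
t=np.mean([arm.capture("top").astype(float) for _ in range(2)],0).astype(np.uint8)
s=arm.capture("scene")
cv2.imwrite("pics/t5o.png",t)
a=cv2.resize(t[120:280,50:370],(800,400),interpolation=cv2.INTER_CUBIC)
b=cv2.resize(s[130:290,250:410],(400,400),interpolation=cv2.INTER_CUBIC)
a=cv2.resize(t[150:270,100:340],(800,400),interpolation=cv2.INTER_CUBIC)
cv2.imwrite("pics/t5.png",a)
go(.5443,-.1561,.16,274.9)
```

```text
pos [ 558.1 -155.5  165.4] yaw 271.01 lin [0.04 1.38 0.54] spin -3.89 F [ 0.2 -0.5 -1.4]
pos [ 557.8 -158.6  165.4] yaw 270.94 lin [-0.27  1.35  0.54] spin -3.96 F [ 0.  -0.3 -1.5]
```

View pics/t5.png

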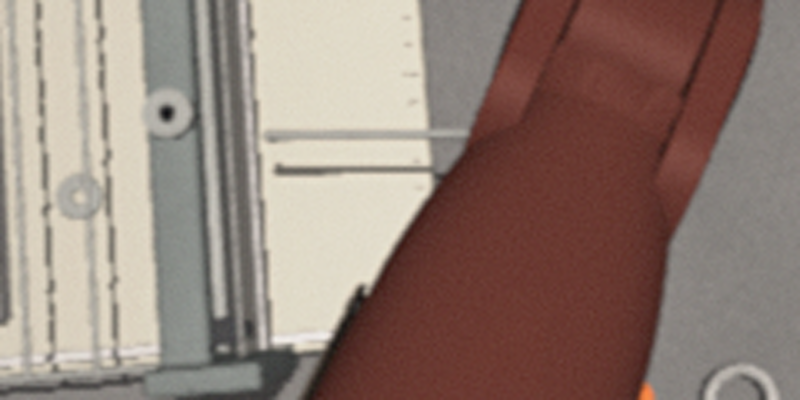

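The top crop shows the rod from (470,133) to its tip at (268,135), just in front of the guard.

Run:
```python
from h import *
R=lambda p:np.round(p*1000,1)
K=lambda u,v:(100+(u+.5)/3.3333-.5,150+(v+.5)/3.3333-.5)
t=cv2.imread("pics/t5o.png").astype(int)
# subpixel rod columns: brightness profile per column
for c in (184,190,200,210,220,230): print(c,t[184:206,c].sum(1)//3)
for r in (189,190,191): print(r,t[r,172:192].sum(1)//3)
go(.5443,-.1561,.16,274.9)
for u,v in((268,135),(460,133)): print(R(at("top",*K(u,v),.166)))
```

```text
184 [211 213 214 212 203 175 165 156 181 209 214 213 215 213 204 159 109  95
 143 208 218 214]
190 [212 214 215 213 204 181 166 170 206 215 214 213 213 215 216 194 123  99
 146 209 219 216]
200 [215 214 216 213 205 176 170 169 206 215 216 214 214 216 219 196 125 122
 178 213 216 215]
210 [213 216 216 216 205 176 168 170 211 218 215 215 215 218 218 195 127 143
 209 219 215 216]
220 [215 215 217 217 206 182 166 171 211 219 216 214 215 219 218 198 128 144
 210 218 217 215]
230 [130 124 128 127 139 166 167 123 123 129 134 129 129 130 127 126 115 107
  93 104 118 109]
189 [103 129 172 169 133 165 203 190 175 174 176 174 175 174 176 175 176 176
 181 180]
190 [104 128 172 169 141 163 191 174 166 161 165 165 165 164 166 167 168 165
 166 166]
191 [103 128 173 179 148 165 190 175 152 137 141 150 156 159 159 163 166 168
 170 170]
pos [ 557.8 -158.6  165.4] yaw 270.94 lin [-0.27  1.35  0.54] spin -3.96 F [ 0.  -0.3 -1.5]
[550.6  92.4 166. ]
[553.9 -60.2 166. ]
```

Request:
move_arm(rows=[{"linear":[0,0,1],"spin":-2},{"linear":[0,0.3,2.5],"spin":-1.9},{"linear":[0,0.5,2.7],"spin":0},{"linear":[0,0.3,1.8],"spin":0},{"linear":[0,0,0.7],"spin":0}])

```text
time_s: 10.85
ee_pos: [0.545, -0.1607, 0.0765]
orientation: [0.001, 0.735, -0.678, -0.001]
wrist_force: [0.5, -0.3, -1.7]
grip_width: 0.295
grip_force: 59.1
```

Request:
move_arm(rows=[{"linear":[-0.6,0,0],"spin":0},{"linear":[-1.5,0,0],"spin":0},{"linear":[-2,0,0],"spin":0},{"linear":[-2,0,0],"spin":0},{"linear":[-2,0,0],"spin":0}])

```text
time_s: 11.35
ee_pos: [0.5407, -0.0776, 0.0796]
orientation: [-0.001, 0.736, -0.677, 0.001]
wrist_force: [-0.3, 0.4, -1.2]
grip_width: 0.293
grip_force: 59.1
```

Request:
move_arm(rows=[{"linear":[-2,0,0],"spin":0},{"linear":[-2,0,0],"spin":0},{"linear":[-2,0,0],"spin":0},{"linear":[-2,0,0],"spin":0},{"linear":[-1.5,0,0],"spin":0}])

```text
time_s: 11.85
ee_pos: [0.5325, 0.0175, 0.0795]
orientation: [-0.001, 0.737, -0.676, 0.001]
wrist_force: [-0.4, 0.1, -1.6]
grip_width: 0.293
grip_force: 59.1
```

Request:
move_arm(rows=[{"linear":[-1,0,0],"spin":0},{"linear":[-0.6,0,0],"spin":0},{"linear":[0,0,0],"spin":0},{"linear":[0,0,0],"spin":0},{"linear":[0,0,0],"spin":0}])

```text
time_s: 12.35
ee_pos: [0.5309, 0.0309, 0.0783]
orientation: [0.0, 0.736, -0.677, 0.0]
wrist_force: [0.6, 0.1, -2.5]
grip_width: 0.295
grip_force: 59.1
```

Run:
```python
from h import *
go(.5302,.0322,.078,274.84)
t=np.mean([arm.capture("top").astype(float) for _ in range(3)],0).astype(np.uint8)
s=np.mean([arm.capture("scene").astype(float) for _ in range(3)],0).astype(np.uint8)
cv2.imwrite("pics/t6o.png",t);cv2.imwrite("pics/s6o.png",s)
f=lambda i:cv2.resize(i,(400,400),interpolation=cv2.INTER_CUBIC)
w=lambda i,u,v:f(i[v-20:v+20,u-20:u+20])
cv2.imwrite("pics/m6.png",np.hstack([w(t,124,209),w(s,394,196)]))
```

```text
pos [530.9  30.9  78.3] yaw 274.77 lin [-0.14  0.06  0.03] spin -0.07 F [ 0.6  0.1 -2.5]
```

View pics/m6.png

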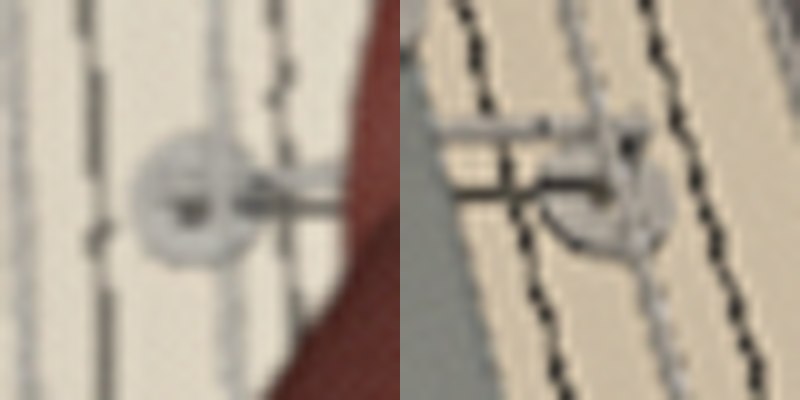

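Both crops show the rod reaching over the washer. Left, the washer's centre is at (198,200) and the rod enters at row ~180. Right, the rod end is at (648,130) above the washer. I'll quantify this by differencing against the earlier pictures.

Run:
```python
from h import *
np.set_printoptions(linewidth=220)
t=cv2.imread("pics/t6o.png").astype(int);t0=cv2.imread("pics/toporig.png").astype(int)
s=cv2.imread("pics/s6o.png").astype(int);s0=cv2.imread("pics/sceneorig.png").astype(int)
b=np.radians(95.5); tip=np.array([.5309+.2476*np.cos(b),.0309+.2476*np.sin(b)]);print("pred tip",tip)
for n in("top","scene"):
    for z in(.0825,.052): print(n,z,px(n,(*tip,z)).round(1), "outer",px(n,(*(tip+.0035*np.array([np.cos(b),np.sin(b)])),z)).round(1))
    print("washer",px(n,(.5063,.2786,.043)).round(1))
print("top diff rows200-216 cols112-138");print((t-t0)[200:217,112:138].sum(2)//3)
print("scene diff rows184-204 cols380-404");print((s-s0)[184:204,380:404].sum(2)//3)
print("top0");print(t0[200:219,114:136].sum(2)//3)
```

```text
pred tip [0.50716859 0.2773601 ]
top 0.0825 [119.6 207.2] outer [118.3 207.3]
top 0.052 [123.  207.7] outer [121.8 207.8]
washer [123.6 208.1]
scene 0.0825 [397.  186.4] outer [398.2 186.4]
scene 0.052 [393.9 192.6] outer [395.1 192.5]
washer [393.4 194.1]
top diff rows200-216 cols112-138
[[ 15  13  19  23  19  26  22  23  22  22  24  24  24  20  19  23  20  22  26  18  22  24  25  21  25  23]
 [ 19  16  21  22  25  24  22  24  24  23  21  22  21  18  20  22  25  24  25  17  21  24  24  25  28  24]
 [ 21  12  19  21  24  23  25  23  22  22  22  18  17  21  20  21  23  25  23  19  18  20  25  24  24  21]
 [ 22  12  20  19  23  24  22  22  23  19  20  18  19  19  20  18  22  23  22  21  14  19  22  25  27  16]
 [ 17  12  18  21  25  22  23  18  20  20  20  23  18  19  20  19  20  22  24  21  12  12  14  17  13   0]
 [ 18  15  17  24  24  23  20  16  11  16  12  14  14  17  18  14  12  16  13  18  23   5  -6  -8 -16 -27]
 [ 18  16  20  25  23  24  16  11   4  13  10   0   0  13  17   8  -5 -12 -13  13  50  18 -16 -19 -20 -36]
 [ 25  17  19  22  21  22  16   9   9  19  21   1  -7   7  18
[... 4540 characters left out ...]
4 151 148 154 160 153 146 148 153 144 152 142 110 145 184 189]
 [108 155 178 171 156 153 155 154 154 155 156 153 145 144 142 147 165 145 108 146 182 187]
 [134 175 184 178 160 149 148 154 156 155 155 153 143 133 134 159 177 148 108 143 182 189]
 [145 179 187 179 163 148 148 145 151 152 151 141 134 128 149 177 186 159 123 143 183 186]
 [147 179 185 181 180 176 161 147 150 155 148 139 135 143 167 184 191 178 148 149 183 186]
 [149 179 184 183 183 182 180 177 178 180 176 162 150 155 169 185 189 182 155 154 181 185]
 [138 170 183 185 184 185 186 184 186 186 184 170 155 157 169 185 189 181 153 140 171 188]
 [114 148 180 186 183 184 184 183 183 186 184 171 157 156 166 183 189 182 148 113 149 183]]
```

Run:
```python
from h import *
from scipy.optimize import minimize
# render annulus model against saturation image, before-hook pictures
for n,f in(("top","toporig"),("scene","sceneorig"),("w","w3o")):
    im=cv2.imread(f"pics/{f}.png").astype(np.float32); sat=im[:,:,2]-im[:,:,0]
    P=np.load("P2.npy",allow_pickle=True).item() if n=="w" else arm.camera_params(n)
    th=np.linspace(0,2*np.pi,60,endpoint=False)
    def model(x,y,S=8):
        c=px(n,(x,y,.043),P).astype(int)-14
        m=np.zeros((28*S,28*S),np.float32)
        def poly(r,z): return np.array([((px(n,(x+r*np.cos(a),y+r*np.sin(a),z),P)-c+.5)*S) for a in th]).round().astype(np.int32)
        cv2.fillPoly(m,[cv2.convexHull(np.vstack([poly(.02,.036),poly(.02,.043)]))],1)
        h1=np.zeros_like(m);h2=np.zeros_like(m);cv2.fillPoly(h1,[poly(.0065,.043)],1);cv2.fillPoly(h2,[poly(.0065,.036)],1)
        m-=h1*h2
        return c,cv2.resize(m,(28,28),interpolation=cv2.INTER_AREA)
    best=[]
    for x in np.arange(.498,.5165,.0005):
        for y in np.arange(.272,.2875,.0005):
            c,m=model(x,y)
            if c[1]<0: m=m[-c[1]:]
            p=sat[max(c[1],0):c[1]+28,c[0]:c[0]+28]
            w=cv2.dilate(m,np.ones((5,5)))>.01
            best.append((np.corrcoef(m[w],p[w])[0,1],x,y))
    best.sort(); k=np.array(best[:8]); print(n,k[0].round(4),k.mean(0).round(4))
```

```text
top [-0.8512  0.505   0.28  ] [-0.8467  0.5051  0.2801]
scene [-0.7669  0.5085  0.2805] [-0.7567  0.5084  0.2806]
w [-0.9562  0.5065  0.279 ] [-0.9453  0.5064  0.2791]
```

Request:
move_arm(rows=[{"linear":[-0.27,0.23,0],"spin":0},{"linear":[0,0,0.2],"spin":0},{"linear":[0,0,0.3],"spin":0},{"linear":[0,0,0.2],"spin":0},{"linear":[0,0,0.1],"spin":0}])

```text
time_s: 13.15
ee_pos: [0.5281, 0.034, 0.07]
orientation: [0.0, 0.736, -0.677, -0.0]
wrist_force: [0.0, 0.1, -2.0]
grip_width: 0.293
grip_force: 59.1
```

Request:
move_arm(rows=[{"linear":[0,0,0.1],"spin":0},{"linear":[0,0,0.1],"spin":0},{"linear":[0,0,0.1],"spin":0},{"linear":[0,0,0.1],"spin":0},{"linear":[0,0,0],"spin":0}])

```text
time_s: 13.65
ee_pos: [0.5282, 0.034, 0.0662]
orientation: [0.0, 0.736, -0.677, -0.0]
wrist_force: [-0.3, -0.7, -1.7]
grip_width: 0.293
grip_force: 59.1
```

Run:
```python
from h import *
np.set_printoptions(linewidth=220)
for i in range(3): go(.528,.034,.064); arm.capture("wrist")
t=np.mean([arm.capture("top").astype(float) for _ in range(2)],0).astype(int);t0=cv2.imread("pics/toporig.png").astype(int)
s=np.mean([arm.capture("scene").astype(float) for _ in range(2)],0).astype(int);s0=cv2.imread("pics/sceneorig.png").astype(int)
cv2.imwrite("pics/t7o.png",t);cv2.imwrite("pics/s7o.png",s)
print((t-t0)[200:217,112:138].sum(2)//3-20);print((s-s0)[184:204,380:404].sum(2)//3-6)
```

```text
pos [528.2  34.   66.2] yaw 274.81 lin [-0.    0.02  0.22] spin None F [-0.3 -0.7 -1.7]
pos [528.2  34.   66.2] yaw 274.81 lin [-0.    0.02  0.22] spin None F [ 0.4 -0.6 -0.7]
pos [528.3  34.   66.3] yaw 274.81 lin [-0.    0.03  0.23] spin None F [-0.1 -1.1 -1.5]
[[  -1   -9    1    5    1    3   -1    1    5    3    4    2    3   -1   -1    2    2    5    4   -4   -1    4    5    2    6    2]
 [   2   -3    1    1    4    2    3    4   -2    3   -1    2    1    0    2    0    4    3    6   -1    1    3    4    4    7   -1]
 [  -1   -8    4    1    5    1    6    4    3    0    1   -3    0   -2   -3   -1    3    4    2    0   -3    0    2    5    3    4]
 [   0   -6   -1    3    2    4    1    1    0   -5   -2   -1   -1   -4    1   -3    0    3    3    3   -5    1    1    6    5    2]
 [  -2  -10   -2    2    5    1    0    0    0    1    1    2   -2   -1    1    1   -1    2    4   -1   -4   -3    6    5    8    2]
 [   0   -6   -3    5    5    3    3   -1   -2    4   -2    2   -1   -1   -2   -1    1   -2   -3   -4   -6   -2   -5   -2   -2   -9]
 [   0   -5    0    5    0    4    0  
[... 3304 characters left out ...]
 -5   -2    1    0   -2   -4   -2   -2   -1   -1   -1   -2   -3   -1   -1   -1    1   -3]
 [  -3   -2    0   -2    0    0   -2   -2    1   -1   -3   -2   -2    0   -2   -2   -1    1   -1   -3    0    0   -1    1]
 [  -3    1    0   -1    1   -1   -3   -3   -3   -2    1    0   -4   -2   -3   -2   -3   -2   -4   -2   -2    1   -1   -1]
 [  -3    0   -4   -1    1   -3   -2   -5    3    2   -2    0   -1    0    0    1   -1   -5   -1   -3   -1    1    0    1]
 [   0   -3    0    0    0    0    3   -3    1    0   -2    0    0   -1   -2    3    1   -2   -1    4   -4    1   -2    2]][ WARN:0@6.181] global loadsave.cpp:1063 imwrite_ Unsupported depth image for selected encoder is fallbacked to CV_8U.
```

Request:
move_arm(rows=[{"linear":[0,0,0.1],"spin":0},{"linear":[0,0,0.1],"spin":0},{"linear":[0,0,0.05],"spin":0},{"linear":[0,0,0],"spin":0},{"linear":[0,0,0],"spin":0}])

```text
time_s: 14.5
ee_pos: [0.5282, 0.034, 0.0638]
orientation: [0.0, 0.736, -0.677, -0.0]
wrist_force: [0.0, -0.0, -1.5]
grip_width: 0.295
grip_force: 59.1
```

Request:
move_arm(rows=[{"linear":[0,-0.1,0],"spin":0},{"linear":[0,-0.2,0],"spin":0},{"linear":[0,-0.3,0],"spin":0},{"linear":[0,-0.4,0],"spin":0},{"linear":[0,-0.4,0],"spin":0}])

```text
time_s: 15.0
ee_pos: [0.5427, 0.0352, 0.0638]
orientation: [-0.0, 0.736, -0.677, 0.0]
wrist_force: [-0.2, 0.3, -1.1]
grip_width: 0.295
grip_force: 59.1
```

Request:
move_arm(rows=[{"linear":[0,-0.4,0],"spin":0},{"linear":[0,-0.4,0],"spin":0},{"linear":[0,-0.3,0],"spin":0},{"linear":[0,-0.2,0],"spin":0},{"linear":[0,-0.1,0],"spin":0}])

```text
time_s: 15.5
ee_pos: [0.5563, 0.0364, 0.0637]
orientation: [0.0, 0.736, -0.677, -0.0]
wrist_force: [-0.7, 0.1, -2.0]
grip_width: 0.295
grip_force: 59.1
```

```bash
cat > fit.py <<'E'
from h import *
th=np.linspace(0,2*np.pi,60,endpoint=False)
def fit(n,im,x0,y0,zb=.036,r=.012,P=None,step=.001):
    im=im.astype(np.float32); sat=im[:,:,2]-im[:,:,0]; P=P or arm.camera_params(n); S=8; H=18; best=[]
    for x in np.arange(x0-r,x0+r+1e-6,step):
        for y in np.arange(y0-r,y0+r+1e-6,step):
            c=px(n,(x,y,zb+.007),P).astype(int)-H
            m=np.zeros((2*H*S,2*H*S),np.float32)
            poly=lambda R,z: np.array([((px(n,(x+R*np.cos(a),y+R*np.sin(a),z),P)-c+.5)*S) for a in th]).round().astype(np.int32)
            cv2.fillPoly(m,[cv2.convexHull(np.vstack([poly(.02,zb),poly(.02,zb+.007)]))],1)
            h1=np.zeros_like(m);cv2.fillPoly(h1,[poly(.0065,zb+.007)],1); m-=h1
            m=cv2.resize(m,(2*H,2*H),interpolation=cv2.INTER_AREA)
            p=sat[c[1]:c[1]+2*H,c[0]:c[0]+2*H]; w=cv2.dilate(m,np.ones((5,5)))>.01
            best.append((np.corrcoef(m[w],p[w])[0,1],x,y))
    best.sort(); return np.array(best[:5]).mean(0).round(4)
E
python3 - <<'E'
from fit import *
go(0,0)
t=np.mean([arm.capture("top").astype(float) for _ in range(2)],0);cv2.imwrite("pics/t8o.png",t)
s=np.mean([arm.capture("scene").astype(float) for _ in range(2)],0)
print(fit("top",t,.518,.281,r=.02,step=.002),fit("scene",s,.52,.281,r=.02,step=.002))
E
```

```text
pos [556.3  36.4  63.7] yaw 274.81 lin [-1.04 55.74  0.  ] spin None F [-0.7  0.1 -2. ]
[-0.7105  0.5292  0.2826] [-0.6387  0.5324  0.2822][ WARN:0@2.381] global loadsave.cpp:1063 imwrite_ Unsupported depth image for selected encoder is fallbacked to CV_8U.
```

The washer is caught: it moved 24 mm with the hook. Drag it on sideways to the gap line.

Request:
move_arm(rows=[{"linear":[0,-0.2,0],"spin":0},{"linear":[0,-0.4,0],"spin":0},{"linear":[0,-0.6,0],"spin":0},{"linear":[0,-0.6,0],"spin":0},{"linear":[0,-0.6,0],"spin":0}])

```text
time_s: 16.2
ee_pos: [0.5808, 0.0384, 0.0638]
orientation: [-0.0, 0.736, -0.677, 0.0]
wrist_force: [0.1, 0.2, -2.6]
grip_width: 0.293
grip_force: 59.1
```

Request:
move_arm(rows=[{"linear":[0,-0.6,0],"spin":0},{"linear":[0,-0.6,0],"spin":0},{"linear":[0,-0.6,0],"spin":0},{"linear":[0,-0.6,0],"spin":0},{"linear":[0,-0.6,0],"spin":0}])

```text
time_s: 16.7
ee_pos: [0.6105, 0.0409, 0.0638]
orientation: [0.0, 0.736, -0.677, -0.0]
wrist_force: [-0.2, 0.1, -1.1]
grip_width: 0.292
grip_force: 59.1
```

Request:
move_arm(rows=[{"linear":[0,-0.6,0],"spin":0},{"linear":[0,-0.5,0],"spin":0},{"linear":[0,-0.3,0],"spin":0},{"linear":[0,-0.15,0],"spin":0},{"linear":[0,0,0],"spin":0}])

```text
time_s: 17.2
ee_pos: [0.6255, 0.0422, 0.0638]
orientation: [0.0, 0.736, -0.677, -0.0]
wrist_force: [0.2, -0.0, -0.4]
grip_width: 0.293
grip_force: 59.1
```

Request:
move_arm(rows=[{"linear":[0.1,0,0],"spin":0},{"linear":[0.3,0,0],"spin":0},{"linear":[0.4,0,0],"spin":0},{"linear":[0.4,0,0],"spin":0},{"linear":[0.3,0,0],"spin":0}])

```text
time_s: 17.7
ee_pos: [0.6267, 0.0267, 0.0638]
orientation: [-0.0, 0.736, -0.677, 0.0]
wrist_force: [0.6, 0.4, -1.8]
grip_width: 0.293
grip_force: 59.1
```

Run:
```python
from fit import *
go(0,0)
t=np.mean([arm.capture("top").astype(float) for _ in range(2)],0);cv2.imwrite("pics/t9o.png",t.astype(np.uint8))
s=np.mean([arm.capture("scene").astype(float) for _ in range(2)],0);cv2.imwrite("pics/s9o.png",s.astype(np.uint8))
print(fit("top",t,.60,.274,r=.02,step=.002),fit("scene",s,.603,.275,r=.02,step=.002))
```

```text
pos [626.7  26.7  63.8] yaw 274.79 lin [-2.58 62.67  0.  ] spin None F [ 0.6  0.4 -1.8]
[-0.7009  0.6008  0.2764] [-0.6401  0.605   0.277 ]
```

Request:
move_arm(rows=[{"linear":[0.3,0,0],"spin":0},{"linear":[0.5,0,0],"spin":0},{"linear":[0.5,0,0],"spin":0},{"linear":[0.5,0,0],"spin":0},{"linear":[0.4,0,0],"spin":0}])

```text
time_s: 18.4
ee_pos: [0.6286, 0.0047, 0.0638]
orientation: [0.0, 0.736, -0.677, 0.0]
wrist_force: [0.0, 0.1, -1.0]
grip_width: 0.296
grip_force: 59.1
```

Request:
move_arm(rows=[{"linear":[0.4,0,0],"spin":0},{"linear":[0.3,0,0],"spin":0},{"linear":[0.3,0,0],"spin":0},{"linear":[0.3,0,0],"spin":0},{"linear":[0.2,0,0],"spin":0}])

```text
time_s: 18.9
ee_pos: [0.6298, -0.0099, 0.0638]
orientation: [0.0, 0.736, -0.677, 0.0]
wrist_force: [-0.2, 0.5, -1.7]
grip_width: 0.292
grip_force: 59.1
```

Run:
```python
from h import *
S=[]
for i in range(8): arm.capture("wrist"); s=arm.read_state(); S.append(np.r_[s["wrist_force"],s["torque"]])
print(np.mean(S,0).round(2)); go(0,0)
```

```text
[ 0.43  0.15 -1.62 -0.04  0.01  0.01]
pos [629.8  -9.5  63.8] yaw 274.82 lin [-6.24 62.67  0.  ] spin None F [ 0.2  0.2 -1.6]
```

Request:
move_arm(rows=[{"linear":[0.3,0,0],"spin":0},{"linear":[0.4,0,0],"spin":0},{"linear":[0.4,0,0],"spin":0},{"linear":[0.4,0,0],"spin":0},{"linear":[0.3,0,0],"spin":0}])

```text
time_s: 19.8
ee_pos: [0.6313, -0.0281, 0.0638]
orientation: [0.0, 0.736, -0.677, 0.0]
wrist_force: [0.1, -0.0, -1.4]
grip_width: 0.292
grip_force: 59.1
```

Run:
```python
from h import *
S=[]
for i in range(6): arm.capture("wrist"); s=arm.read_state(); S.append(np.r_[s["wrist_force"],s["torque"]])
print(np.mean(S,0).round(2)); go(0,0)
```

```text
[-0.18 -0.22 -1.51 -0.03 -0.   -0.  ]
pos [631.3 -27.5  63.8] yaw 274.82 lin [-8.04 62.67  0.  ] spin None F [ 0.  -0.6 -1.3]
```

Request:
move_arm(rows=[{"linear":[0.3,0,0],"spin":0},{"linear":[0.4,0,0],"spin":0},{"linear":[0.5,0,0],"spin":0},{"linear":[0.5,0,0],"spin":0},{"linear":[0.5,0,0],"spin":0}])

```text
time_s: 20.6
ee_pos: [0.6332, -0.0501, 0.0638]
orientation: [-0.0, 0.736, -0.677, 0.0]
wrist_force: [0.7, 1.2, -0.9]
grip_width: 0.292
grip_force: 59.1
```

Request:
move_arm(rows=[{"linear":[0.6,0,0],"spin":0},{"linear":[0.7,0,0],"spin":0},{"linear":[0.7,0,0],"spin":0},{"linear":[0.7,0,0],"spin":0},{"linear":[0.7,0,0],"spin":0}])

```text
time_s: 21.1
ee_pos: [0.636, -0.0841, 0.0638]
orientation: [0.0, 0.736, -0.677, -0.0]
wrist_force: [0.4, 0.9, -1.6]
grip_width: 0.294
grip_force: 59.1
```

Request:
move_arm(rows=[{"linear":[0.7,0,0],"spin":0},{"linear":[0.7,0,0],"spin":0},{"linear":[0.7,0,0],"spin":0},{"linear":[0.7,0,0],"spin":0},{"linear":[0.7,0,0],"spin":0}])

```text
time_s: 21.6
ee_pos: [0.639, -0.1188, 0.0638]
orientation: [0.0, 0.736, -0.677, -0.0]
wrist_force: [0.1, 0.1, -2.1]
grip_width: 0.289
grip_force: 59.1
```

Request:
move_arm(rows=[{"linear":[0.7,0,0],"spin":0},{"linear":[0.7,0,0],"spin":0},{"linear":[0.7,0,0],"spin":0},{"linear":[0.7,0,0],"spin":0},{"linear":[0.7,0,0],"spin":0}])

```text
time_s: 22.1
ee_pos: [0.6419, -0.1537, 0.0638]
orientation: [0.0, 0.736, -0.677, -0.0]
wrist_force: [-0.2, -0.2, -2.0]
grip_width: 0.295
grip_force: 59.1
```

Request:
move_arm(rows=[{"linear":[0.7,0,0],"spin":0},{"linear":[0.7,0,0],"spin":0},{"linear":[0.7,0,0],"spin":0},{"linear":[0.7,0,0],"spin":0},{"linear":[0.6,0,0],"spin":0}])

```text
time_s: 22.6
ee_pos: [0.6448, -0.1877, 0.0638]
orientation: [-0.0, 0.736, -0.677, 0.0]
wrist_force: [-0.3, 0.1, -1.7]
grip_width: 0.293
grip_force: 59.1
```

Request:
move_arm(rows=[{"linear":[0.5,0,0],"spin":0},{"linear":[0.4,0,0],"spin":0},{"linear":[0.2,0,0],"spin":0},{"linear":[0.1,0,0],"spin":0},{"linear":[0,0,0],"spin":0}])

```text
time_s: 23.1
ee_pos: [0.6457, -0.199, 0.0638]
orientation: [0.0, 0.736, -0.677, 0.0]
wrist_force: [-0.7, 0.3, -1.5]
grip_width: 0.29
grip_force: 59.1
```

Run:
```python
from fit import *
go(0,0)
t=np.mean([arm.capture("top").astype(float) for _ in range(2)],0).astype(np.uint8);cv2.imwrite("pics/t10o.png",t)
s=np.mean([arm.capture("scene").astype(float) for _ in range(2)],0).astype(np.uint8);cv2.imwrite("pics/s10o.png",s)
p=arm.read_state()["ee_pos"]; tip=p[:2]+.2476*np.array([np.cos(np.radians(95.5)),np.sin(np.radians(95.5))]);print("tip",tip,px("top",(*tip,.04)),px("scene",(*tip,.04)))
print(fit("top",t,*tip,r=.016,step=.002),fit("scene",s,*tip,r=.016,step=.002))
```

```text
pos [ 645.7 -199.    63.8] yaw 274.81 lin [-25.25  62.68   0.  ] spin None F [-0.7  0.3 -1.5]
tip [0.62199201 0.04766209] [203.36548048 170.2035957 ] [314.34466936 225.79644614]
[-0.6226  0.6216  0.0525] [-0.7415  0.6244  0.0529]
```

The washer followed through the gap and is out in front of the guard. I'll draw it a bit further, lift the hook and carry the rod back.

Request:
move_arm(rows=[{"linear":[0.3,0,0],"spin":0},{"linear":[0.7,0,0],"spin":0},{"linear":[0.7,0,0],"spin":0},{"linear":[0.6,0,0],"spin":0},{"linear":[0.3,0,0],"spin":0}])

```text
time_s: 23.8
ee_pos: [0.648, -0.2259, 0.0638]
orientation: [-0.0, 0.736, -0.677, 0.0]
wrist_force: [-0.6, 0.3, -1.3]
grip_width: 0.291
grip_force: 59.1
```

Request:
move_arm(rows=[{"linear":[-0.2,0,0],"spin":0},{"linear":[0,0,-0.4],"spin":0},{"linear":[0,0,-1],"spin":0},{"linear":[0,0,-2],"spin":0},{"linear":[0,0,-3],"spin":0}])

```text
time_s: 24.3
ee_pos: [0.6469, -0.2222, 0.1278]
orientation: [0.0, 0.736, -0.677, -0.001]
wrist_force: [-0.1, -0.5, -2.0]
grip_width: 0.292
grip_force: 59.1
```

Request:
move_arm(rows=[{"linear":[1.2,1.6,-2.5],"spin":0},{"linear":[2.5,3.4,-1.5],"spin":0},{"linear":[2.5,3.4,0],"spin":0},{"linear":[2.5,3.4,0],"spin":0},{"linear":[2,2.8,0],"spin":0}])

```text
time_s: 24.8
ee_pos: [0.5099, -0.3429, 0.1692]
orientation: [0.0, 0.736, -0.677, 0.001]
wrist_force: [0.1, -0.5, -1.0]
grip_width: 0.294
grip_force: 59.3
```

Request:
move_arm(rows=[{"linear":[1.1,1.6,0],"spin":2},{"linear":[0,0,0],"spin":5},{"linear":[0,0,0],"spin":8},{"linear":[0,0,0],"spin":8},{"linear":[0,0,0],"spin":8}])

```text
time_s: 25.3
ee_pos: [0.4964, -0.3541, 0.1689]
orientation: [0.0, -0.526, 0.85, -0.001]
wrist_force: [-0.9, 0.6, -1.8]
grip_width: 0.292
grip_force: 59.3
```

Request:
move_arm(rows=[{"linear":[0,0,0],"spin":8},{"linear":[0,0,0],"spin":8},{"linear":[0,0,0],"spin":8},{"linear":[0,0,0],"spin":8},{"linear":[0,0,0],"spin":8}])

```text
time_s: 25.8
ee_pos: [0.4965, -0.354, 0.1689]
orientation: [0.0, -0.204, 0.979, -0.0]
wrist_force: [-0.5, -0.3, -0.9]
grip_width: 0.292
grip_force: 59.3
```

Request:
move_arm(rows=[{"linear":[0,0,0],"spin":8},{"linear":[0,0,0],"spin":8},{"linear":[0,0,0],"spin":8},{"linear":[0,0,0],"spin":6},{"linear":[0,0,0],"spin":2}])

```text
time_s: 26.3
ee_pos: [0.4965, -0.354, 0.1689]
orientation: [0.0, 0.073, 0.997, -0.0]
wrist_force: [-0.4, 0.6, -1.5]
grip_width: 0.292
grip_force: 59.3
```

Run:
```python
from fit import *
go(.4966,-.3605,.0268,171.3)
t=np.mean([arm.capture("top").astype(float) for _ in range(3)],0).astype(np.uint8);cv2.imwrite("pics/t11o.png",t)
s=np.mean([arm.capture("scene").astype(float) for _ in range(3)],0).astype(np.uint8);cv2.imwrite("pics/s11o.png",s)
print(fit("top",t,.624,.027,r=.012),fit("scene",s,.624,.027,r=.012))
```

```text
pos [ 496.5 -354.   168.9] yaw 171.61 lin [-0.1  -0.64 14.21] spin 0.31 F [-0.4  0.6 -1.5]
[-0.84    0.6238  0.0254] [-0.9246  0.6278  0.0254]
```

Request:
move_arm(rows=[{"linear":[0,-0.3,2],"spin":0},{"linear":[0,-0.3,3.5],"spin":0},{"linear":[0,0,3.5],"spin":0},{"linear":[0,0,2.5],"spin":0},{"linear":[0,0,1.5],"spin":0}])

```text
time_s: 27.1
ee_pos: [0.4944, -0.3591, 0.0356]
orientation: [-0.001, 0.071, 0.997, 0.001]
wrist_force: [-0.1, 0.9, -1.8]
grip_width: 0.292
grip_force: 59.3
```

Request:
move_arm(rows=[{"linear":[0,0,0.5],"spin":0},{"linear":[0,0,0.3],"spin":0},{"linear":[0,0,0.2],"spin":0},{"linear":[0,0,0.15],"spin":0},{"linear":[0,0,0],"spin":0}])

```text
time_s: 27.6
ee_pos: [0.4957, -0.3603, 0.0269]
orientation: [0.0, 0.071, 0.997, -0.0]
wrist_force: [-1.1, -0.2, -1.7]
grip_width: 0.298
grip_force: 59.3
```

Run:
```python
from h import *
go(.4966,-.3605,.0265,171.3)
```

```text
pos [ 495.7 -360.3   26.9] yaw 171.82 lin [-0.1  -0.01  0.04] spin 0.52 F [-1.1 -0.2 -1.7]
```

Request:
move_arm(rows=[{"linear":[0,0,0],"spin":0},{"linear":[0,0,0],"spin":0},{"linear":[0,0,0],"spin":0},{"linear":[0,0,0],"spin":0},{"linear":[0,0,-0.5],"spin":0}], gripper=8)

```text
time_s: 28.1
ee_pos: [0.495, -0.3597, 0.031]
orientation: [-0.0, 0.071, 0.997, 0.0]
wrist_force: [0.1, -0.3, 0.1]
grip_width: 0.94
grip_force: 0.0
```

Request:
move_arm(rows=[{"linear":[0,0,-2],"spin":0},{"linear":[0,0,-3.5],"spin":0},{"linear":[0,0,-4],"spin":0},{"linear":[0,0,-3],"spin":0},{"linear":[-0.4,2,-0.5],"spin":0}])

```text
time_s: 28.6
ee_pos: [0.5035, -0.3438, 0.1659]
orientation: [0.003, 0.072, 0.997, -0.002]
wrist_force: [0.7, 0.1, 0.3]
grip_width: 0.94
grip_force: 0.0
```

Request:
move_arm(rows=[{"linear":[-0.7,4,0],"spin":0},{"linear":[-0.7,4,0],"spin":0},{"linear":[-0.7,4,0],"spin":0},{"linear":[-0.7,4,0],"spin":0},{"linear":[-0.7,4,0],"spin":0}])

```text
time_s: 29.1
ee_pos: [0.5656, -0.1463, 0.1619]
orientation: [0.0, 0.071, 0.997, -0.0]
wrist_force: [0.4, -0.3, -0.3]
grip_width: 0.937
grip_force: 0.0
```

Request:
move_arm(rows=[{"linear":[-0.7,4,0],"spin":0},{"linear":[-0.7,4,0],"spin":0},{"linear":[-0.7,4,0],"spin":0},{"linear":[-0.7,4,0],"spin":0},{"linear":[-0.5,2,0],"spin":0}])

```text
time_s: 29.6
ee_pos: [0.6241, 0.0288, 0.1618]
orientation: [0.0, 0.07, 0.998, 0.0]
wrist_force: [0.1, -0.7, 0.5]
grip_width: 0.935
grip_force: 0.0
```

Request:
move_arm(rows=[{"linear":[0,0,0],"spin":0},{"linear":[0,0,0],"spin":0}])

```text
time_s: 29.8
ee_pos: [0.6234, 0.0258, 0.1614]
orientation: [-0.0, 0.071, 0.997, -0.0]
wrist_force: [0.2, 0.5, -0.1]
grip_width: 0.938
grip_force: 0.0
```

Run:
```python
from h import *
go(.624,.0254,.16,171.8)
w=np.mean([arm.capture("wrist").astype(float) for _ in range(2)],0).astype(np.uint8);P=arm.camera_params("wrist")
np.save("P12.npy",P,allow_pickle=True);cv2.imwrite("pics/w12o.png",w)
print("pred",px("w",(.624,.0254,.043),P))
sat=w[:,:,2].astype(int)-w[:,:,0]; m=((sat<25)&(w.max(2)>70)).astype(np.uint8)
n,l,st,c=cv2.connectedComponentsWithStats(m)
for i in range(1,n):
    if st[i,4]>100: print(st[i],c[i].round(1))
m2=((sat>=25)&(w.max(2)>100)).astype(np.uint8); print("bed px",m2.sum(), np.percentile(sat,[5,25,50,75,95]))
```

```text
pos [623.4  25.8 161.4] yaw 171.86 lin [-0.06 -0.03  0.14] spin 0.06 F [ 0.2  0.5 -0.1]
pred [256.17746486 200.7815452 ]
[     0      0    512    364 114443] [239.1 151.4]
bed px 38699 [ 0. 11. 15. 17. 35.]
```

Run:
```python
from h import *
w=cv2.imread("pics/w12o.png");P=np.load("P12.npy",allow_pickle=True).item()
u,v=256,200; r=w[v-60:v+60,u-60:u+60]
f=cv2.resize(r,None,fx=4,fy=4,interpolation=cv2.INTER_CUBIC); g=cv2.cvtColor(f,cv2.COLOR_BGR2GRAY)
d=np.linalg.norm(np.array(P["T"])[:3,3]-[.624,.0254,.043]); R=20/1000/d*P["fx"]; print("R px",R,"hole",R*.325)
for lo,hi in((R*.85*4,R*1.15*4),(R*.25*4,R*.4*4)):
    c=cv2.HoughCircles(cv2.GaussianBlur(g,(0,0),3),cv2.HOUGH_GRADIENT,1.5,100,param1=60,param2=15,minRadius=int(lo),maxRadius=int(hi))
    if c is not None:
        for k in c[0][:3]:
            q=(k[0]+.5)/4-.5+u-60,(k[1]+.5)/4-.5+v-60; print(np.round(q,1),k[2]/4,np.round(at("w",*q,.043,P)*1000,1))
cv2.imwrite("pics/w12.png",f)
```

```text
R px 27.661149640071077 hole 8.9898736330231
[228.8 207.3] 30.7 [626.   5.  43.]
[202.6 174.7] 28.1875 [599.5  -9.5  43. ]
[253.9 202.1] 10.7625 [624.7  23.7  43. ]
[208.2 191.2] 10.7625 [612.   -7.7  43. ]
[305.7 181.1] 7.5375 [614.7  62.4  43. ]
```

View pics/w12.png

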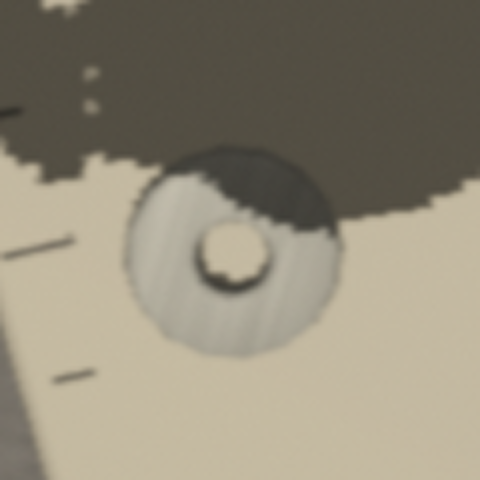

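The close-up shows the washer lying flat on the bed, hole at (234,251) in the crop, nearly under the TCP. Pre-close, descend and grip.

Request:
move_arm(rows=[{"linear":[-0.1,-0.1,2],"spin":0},{"linear":[0,0,3],"spin":0},{"linear":[0,0,2.5],"spin":0},{"linear":[0,0,1.5],"spin":0},{"linear":[0,0,0.8],"spin":0}], gripper=5, grip_force=30)

```text
time_s: 30.4
ee_pos: [0.6233, 0.0233, 0.0619]
orientation: [-0.001, 0.072, 0.997, -0.0]
wrist_force: [-0.2, 0.0, -0.5]
grip_width: 0.584
grip_force: 0.0
```

Request:
move_arm(rows=[{"linear":[0,0,0.3],"spin":0},{"linear":[0,0,0.15],"spin":0},{"linear":[0,0,0],"spin":0},{"linear":[0,0,0],"spin":0}])

```text
time_s: 30.8
ee_pos: [0.625, 0.0244, 0.0596]
orientation: [0.001, 0.071, 0.997, -0.0]
wrist_force: [-0.1, -0.8, -0.3]
grip_width: 0.587
grip_force: 0.0
```

Request:
move_arm(rows=[{"linear":[0,0,0],"spin":0},{"linear":[0,0,0],"spin":0},{"linear":[0,0,0],"spin":0},{"linear":[0,0,0],"spin":0},{"linear":[0,0,0],"spin":0}], gripper=3.5)

```text
time_s: 31.3
ee_pos: [0.6249, 0.0245, 0.0599]
orientation: [0.001, 0.071, 0.997, -0.0]
wrist_force: [-2.0, -0.0, 6.5]
grip_width: 0.441
grip_force: 29.3
```

Request:
move_arm(rows=[{"linear":[0,0,-0.2],"spin":0},{"linear":[0,0,-0.8],"spin":0},{"linear":[0,0,-2],"spin":0},{"linear":[0,0,-3],"spin":0},{"linear":[0,0,-2],"spin":0}])

```text
time_s: 31.8
ee_pos: [0.625, 0.0245, 0.1411]
orientation: [0.001, 0.071, 0.997, 0.0]
wrist_force: [-0.0, 0.4, -0.1]
grip_width: 0.443
grip_force: 30.2
```

Request:
move_arm(rows=[{"linear":[0,0,-1],"spin":0},{"linear":[0,0,0],"spin":0},{"linear":[0,0,0],"spin":0}])

```text
time_s: 32.1
ee_pos: [0.624, 0.0246, 0.1481]
orientation: [-0.0, 0.071, 0.997, 0.0]
wrist_force: [0.8, -0.8, -1.7]
grip_width: 0.434
grip_force: 30.2
```

Run:
```python
from h import *
np.set_printoptions(linewidth=250)
w=np.mean([arm.capture("wrist").astype(float) for _ in range(3)],0).astype(np.uint8);P=arm.camera_params("wrist");cv2.imwrite("pics/w13o.png",w)
np.save("P13.npy",P,allow_pickle=True)
S=[]
for i in range(4): arm.capture("top"); S.append(arm.read_state()["wrist_force"])
print("F",np.mean(S,0).round(2)); go(.424,-.209,None,171.8)
p=arm.read_state()["ee_pos"]
for dz in(-.022,-.015,-.003): print(dz,px("w",p+[0,0,dz],P).round(1))
u,v=px("w",p+[0,0,-.015],P).astype(int)
g=cv2.cvtColor(w,cv2.COLOR_BGR2GRAY)
print(g[v-44:v+45:4,u-60:u+61:4])
```

```text
F [-0.46 -0.5  -0.44]
pos [624.1  24.6 148.2] yaw 171.81 lin [ 16.48 -25.97   0.  ] spin 0.01 F [-0.  -0.5 -0.5]
-0.022 [255.8 258. ]
-0.015 [255.9 264.9]
-0.003 [256.1 278.4]
[[201 207 207 207 207 207 207 208 207 207 206 192 124  76  69  73  79  89 127 202 207 207 207 207 207 207 207 207 207 207 206]
 [192 207 207 207 207 207 207 207 207 138  73  71  77  80  79  83  79  79  78  72 121 199 207 207 207 207 207 207 206 207 207]
 [175 206 207 207 207 207 207 206 102  75  78  79  76  75  76  76  74  76  79  78  77  68 139 207 207 207 207 207 207 207 206]
 [145 203 207 207 207 207 197  76  74  78  74  76  74  74  77  75  75  76  78  75  76  75  69 172 207 207 207 207 207 206 206]
 [129 196 207 207 207 206  78  73  77  76  75  75  74  74  76  75  74  77  76  76  74  72  73  72 188 207 207 207 206 207 207]
 [ 83  75  78  46  94 110  73  75  77  76  75  73  74  74  75  75  74  78  74  76  74  71  76  75  74 197  41  73  77  78 200]
 [ 66  66  64  13  78  78  73  76  77  74  75  73  73  75  74  73  75  76  75  75  73  71  76  73  75 159  11  37  65  66 134]
 [ 66  65  47  11  29  74  73  76  
[... 1297 characters left out ...]
 74  72  69  74  72  73  73  73  96 206 200  13  10  10  15  18]
 [ 15  12  10  10 111 189 206 201 173 174 177 174 176 180 176 113 117 136 104  71  75  92 152 205 206 205  44  10  11  13  14]
 [ 14  13  11  11 121 166 206 206 203 181 172 173 175 177 175 173 169 172 174 169 173 197 205 205 205 205  98  10   9  13  14]
 [ 14  12  10  27 126 134 201 206 202 192 176 185 174 173 176 169 166 174 178 195 204 205 205 205 205 205 163  11  11  14  13]
 [ 14  13  11  66 121 127 193 205 180 197 204 205 205 205 204 204 202 205 205 205 205 205 204 205 205 205 196  11  10  15  12]
 [ 14  12  10  97 124 128 178 205 206 205 206 206 206 206 205 205 205 205 205 204 204 204 204 205 205 204 204  30  10  13  13]]
```

Request:
move_arm(rows=[{"linear":[0.6,-1.2,0],"spin":0},{"linear":[1.2,-2.7,0],"spin":0},{"linear":[1.5,-3.3,0],"spin":0},{"linear":[1.5,-3.3,0],"spin":0},{"linear":[1.5,-3.3,0],"spin":0}])

```text
time_s: 32.95
ee_pos: [0.5409, -0.1046, 0.1488]
orientation: [-0.0, 0.071, 0.997, -0.0]
wrist_force: [0.1, -1.1, -0.7]
grip_width: 0.435
grip_force: 30.2
```

Request:
move_arm(rows=[{"linear":[1.5,-3.3,0],"spin":0},{"linear":[1.5,-3.3,0],"spin":0},{"linear":[1.5,-3.3,0.6],"spin":0},{"linear":[0.9,-1.7,1],"spin":0},{"linear":[0.3,-0.6,0.7],"spin":0}])

```text
time_s: 33.45
ee_pos: [0.4668, -0.2174, 0.1254]
orientation: [-0.0, 0.073, 0.997, -0.0]
wrist_force: [0.6, -0.3, -1.1]
grip_width: 0.436
grip_force: 30.2
```

Request:
move_arm(rows=[{"linear":[0,0,0],"spin":0},{"linear":[0,0,0],"spin":0},{"linear":[0,0,0],"spin":0}])

```text
time_s: 33.75
ee_pos: [0.4693, -0.2151, 0.1262]
orientation: [0.0, 0.071, 0.997, -0.0]
wrist_force: [-0.1, 0.1, -0.6]
grip_width: 0.44
grip_force: 30.2
```

Run:
```python
from h import *
np.set_printoptions(linewidth=250)
go(.4685,-.2154,.125,171.8)
w=np.mean([arm.capture("wrist").astype(float) for _ in range(4)],0).astype(np.uint8);P=arm.camera_params("wrist");cv2.imwrite("pics/w14o.png",w)
np.save("P14.npy",P,allow_pickle=True); np.save("p14.npy",arm.read_state()["ee_pos"])
for z in(.012,.024,.064): print(z,px("w",(.4235,-.2094,z),P).round(1))
u,v=px("w",(.4235,-.2094,.024),P).astype(int)
g=cv2.cvtColor(w,cv2.COLOR_BGR2GRAY)
a=max(v-90,0);print(u,v,a);print(g[a:v+80:5,u-75:u+76:5])
# hole of held washer (w13)
w=cv2.imread("pics/w13o.png");P=np.load("P13.npy",allow_pickle=True).item();g=cv2.cvtColor(w,cv2.COLOR_BGR2GRAY)
m=(g>140).astype(np.uint8);n,l,st,c=cv2.connectedComponentsWithStats(m,connectivity=4);k=l[257,256];print("hole",st[k],c[k].round(2))
```

```text
pos [ 469.3 -215.1  126.2] yaw 171.88 lin [ 0.07 -0.04  0.12] spin 0.08 F [-0.1  0.1 -0.6]
0.012 [254.2 136. ]
0.024 [254.2 137.5]
0.064 [254.2 144.1]
254 137 47
[[162 169 163 ...  72  72  73]
 [161 159 162 ...  72  70  74]
 [160 160 163 ...  71  72  75]
 ...
 [165 166 168 ... 172 175 168]
 [163 167 175 ... 169 168 173]
 [164 164 173 ... 164 170 165]]
hole [240 250  29  22 501] [254.01 260.51]
```

Run:
```python
from h import *
import sys
np.set_printoptions(linewidth=250,threshold=sys.maxsize)
w=cv2.imread("pics/w14o.png");g=cv2.cvtColor(w,cv2.COLOR_BGR2GRAY)
print(g[92:186:3,204:305:3])
```

```text
[[176 173 169 168 170 168 170 169 165 124  69  69  74  73  75  74  71  71  71  72  72  71  71  72  74  76  73  73  71  72  75  74  72  74]
 [179 174 169 173 173 167 171 172 168 143  71  69  74  72  71  74  73  72  72  73  72  71  71  72  72  73  72  72  70  73  77  74  75  76]
 [175 174 170 175 174 168 172 167 165 164  75  72  71  66  58  53  46  48  58  67  71  69  69  72  73  72  72  72  73  76  77  76  74  76]
 [176 172 166 168 168 166 168 168 163 104  71  49  40  38  39  39  39  40  41  39  40  45  66  72  72  72  74  75  73  73  77  77  77  77]
 [169 168 165 169 170 167 170 168 116  62  41  39  39  38  38  39  39  40  40  39  39  38  40  53  70  73  75  73  70  70  71  73  74  75]
 [166 167 165 169 173 173 175 145  54  38  38  38  39  38  39  39  39  40  41  39  38  39  40  39  41  62  73  73  70  71  73  73  72  74]
 [167 166 163 166 170 176 169  99  65  38  39  39  39  38  39  39  40  41  39  39  39  39  41  39  38  40  67  74  76  75  75  75  74  74]
 [169 168 169 169 167 169 112  77  50  39  38  39  38  39  39  39  40  40  40  38  38  41  41  39  39  40  46  72  77  76  73  
[... 2648 characters left out ...]
 73]
 [ 72  78  76  75  72  75 120  98  73  73  67  43  36  37  38  38  38  38  37  39  38  41  62  71  73  72  72  73  74  73  71  73  71  73]
 [ 85  76  77  76  74  76 135 126  74  74  76  76  67  62  49  43  41  44  48  56  64  72  73  75  75  74  75  71  71  72  70  72  72  74]
 [157 107  82  94  92 149 152 138  75  72  73  74  76  75  72  70  71  73  74  75  74  72  74  76  74  74  76  73  72  70  72  72  75  74]
 [169 166 165 155 150 165 169 161  94  98 107  71  76  76  74  75  75  74  72  74  74  74  77  78  74  73  72  73  75  72  72  73  74  70]
 [168 169 167 169 165 165 171 169 167 156  89  70  74  73  72  75  78  76  72  73  74  72  73  74  71  73  73  74  72  73  73  71  72  73]]
```

Run:
```python
from h import *
from scipy.optimize import least_squares
P=np.load("P14.npy",allow_pickle=True).item();p14=np.load("p14.npy")
g=cv2.cvtColor(cv2.imread("pics/w14o.png"),cv2.COLOR_BGR2GRAY)
m=np.zeros_like(g);m[112:170,226:280]=(g[112:170,226:280]>70)
n,l,st,c=cv2.connectedComponentsWithStats(m);k=l[140,252];print(st[k],c[k])
col=c[k]; sx,sy=col
s1=at("w",*col,.024,P); print("collar->",s1*1000)
# gradient magnitude radial fit for pin top rim
G=cv2.resize(g[125:165,232:275],None,fx=8,fy=8,interpolation=cv2.INTER_CUBIC)
s2=at("w",252,145.3,.0625,P); print("pin->",s2*1000)
# held washer hole rel. to TCP
P3=np.load("P13.npy",allow_pickle=True).item(); T=np.array(P3["T"])
p13=np.array([.6241,.0246,.1482]); th=np.linspace(0,2*np.pi,120)
def cen(d):
    A=[]
    for z in(-.0169,-.0239):
        I=np.zeros((1200,1200),np.uint8);q=np.array([px("w",p13+[d[0]+.0065*np.cos(a),d[1]+.0065*np.sin(a),z],P3) for a in th])
        cv2.fillPoly(I,[((q-[205,205])*12).round().astype(np.int32)],1);A.append(I)
    M=cv2.moments(A[0]&A[1],True);return np.array([M["m10"]/M["m00"],M["m01"]/M["m00"]])/12+205-0.5*0,M["m00"]/144
J=lambda d:cen(d)[0]
d=np.zeros(2)
for _ in range(6):
    e=np.array([254.01,260.51])-J(d); Jm=np.column_stack([(J(d+np.eye(2)[i]*.001)-J(d))/.001 for i in(0,1)]); d+=np.linalg.solve(Jm,e)
print("hole rel TCP mm (world axes)",d*1000,"area",cen(d)[1],"vs 501")
for s in(s1,s2):
    tgt=s[:2]-d; print("TCP target",tgt*1000); go(*tgt,.11)
```

```text
[ 231  118   43   44 1448] [252.21616022 139.61464088]
collar-> [ 424.64415126 -210.84324351   24.        ]
pin-> [ 424.10118299 -210.67466526   62.5       ]
hole rel TCP mm (world axes) [ 0.60309659 -0.94499851] area 421.9375 vs 501
TCP target [ 424.04105467 -209.898245  ]
pos [ 469.1 -215.3  126. ] yaw 171.87 lin [ 4.54 -0.1   1.6 ] spin None F [ 0.3 -0.1 -0.6]
TCP target [ 423.4980864  -209.72966675]
pos [ 469.1 -215.3  126. ] yaw 171.87 lin [ 4.59 -0.1   1.6 ] spin None F [ 0.3 -0.1 -0.6]
```

Run:
```python
from h import *
from scipy.optimize import least_squares
P3=np.load("P13.npy",allow_pickle=True).item(); p=np.array([.6241,.0246,.1482])
g=cv2.cvtColor(cv2.imread("pics/w13o.png"),cv2.COLOR_BGR2GRAY).astype(float)
for u in(248,252,256,260): print(u,"top",g[212:226,u].astype(int),"bot",g[284:310,u].astype(int))
th=np.linspace(0,2*np.pi,361)
def ring(r,x,y,z): return np.array([px("w",p+[x+r*np.cos(a),y+r*np.sin(a),z],P3) for a in th])
def sub(line,lev):
    i=np.where(np.diff(np.sign(line-lev))!=0)[0][[0,-1]]; return [k+(lev-line[k])/(line[k+1]-line[k]) for k in i]
hc=[238+v for v in sub(g[260,238:272],140)]; hr=[245+v for v in sub(g[245:276,254],140)]; print("hole cols",hc,"rows",hr)
tr=[212+v for v in sub(g[212:226,254],140)][0]; print("outer top",tr)
def res(q):
    x,y,zt=q; A=ring(.0065,x,y,zt);B=ring(.0065,x,y,zt-.007);O=ring(.02,x,y,zt);O2=ring(.02,x,y,zt-.007)
    top=max(A[:,1].min(),B[:,1].min());bot=min(A[:,1].max(),B[:,1].max())
    def cx(R,v,s): # crossing at row v on side s
        k=(R[:,0]>R[:,0].mean())==(s>0); i=np.argsort(R[k][:,1]); return np.interp(v,R[k][i,1],R[k][i,0])
    L=max(cx(A,260,-1),cx(B,260,-1));Rr=min(cx(A,260,1),cx(B,260,1))
    return np.array([top-hr[0],bot-hr[1],L-hc[0],Rr-hc[1],min(O[:,1].min(),O2[:,1].min())-tr])
for z0 in(-.0169,-.012):
    s=least_squares(res,[.0006,-.0009,z0]);print(s.x*1000,s.fun.round(2))
for z in(-.0169,-.014,-.012): 
    s=least_squares(lambda q:res([*q,z]),[0,0]);print(z,s.x*1000,s.fun.round(2))
```

```text
248 top [207 207 207 207 207 196 153  97  71  69  73  79  81  79] bot [ 74  74  74  74  77 104 156 177 179 178 176 176 175 175 173 173 172 175
 187 200 204 205 205 205 206 205]
252 top [207 208 207 208 207 195 148  92  69  68  72  79  80  79] bot [ 73  73  72  73  81 116 160 175 177 177 178 177 177 177 177 176 174 174
 183 198 204 205 205 205 205 205]
256 top [204 207 207 207 207 201 172 112  75  69  72  80  81  80] bot [ 74  74  74  74  73  73  73  78 110 155 171 173 172 171 171 169 168 167
 173 191 203 205 205 205 205 205]
260 top [192 205 207 207 207 206 192 132  81  70  70  75  79  78] bot [ 72  71  71  70  71  71  71  86 127 159 169 170 169 169 167 167 166 166
 176 195 204 204 205 205 204 205]
hole cols [np.float64(239.56666666666666), np.float64(268.1578947368421)] rows [np.float64(249.28333333333333), np.float64(271.98148148148147)]
outer top 218.31578947368422
[  2.53585027  -1.29270095 -20.73451243] [ 1.87 -1.33  0.61 -0.61 -1.11]
[  2.53585001  -1.29270092 -20.73451175] [ 1.87 -1.33  0.61 -0.61 -1.11]
-0.0169 [ 0.96870994 -1.06284273] [ 2.07 -0.63  0.42 -0.42 -1.84]
-0.014 [-0.21438559 -0.88911507] [ 2.23 -0.07  0.28 -0.28 -2.41]
-0.012 [-1.03002219 -0.76945997] [ 2.35  0.32  0.18 -0.18 -2.82]
```

```bash
cat > pose.py <<'E'
from h import *
from scipy.optimize import least_squares
P3=np.load("P13.npy",allow_pickle=True).item(); p=np.array([.6241,.0246,.1482])
a0=np.radians(171.81);X=np.array([np.cos(a0),np.sin(a0),0]);Y=np.array([X[1],-X[0],0]);th=np.linspace(0,2*np.pi,181)
def ring(r,x,y,z,t,h):
    X2=X*np.cos(t)+np.array([0,0,1])*np.sin(t); N=-X*np.sin(t)+np.array([0,0,1])*np.cos(t)
    c=p+x*X+y*Y+[0,0,z]+h*N
    return np.array([px("w",c+r*(X2*np.cos(a)+Y*np.sin(a)),P3) for a in th])
obs=np.array([249.3,272.0,239.6,268.2,218.3,302.6])
def res(q):
    A=ring(.0065,*q,.0035);B=ring(.0065,*q,-.0035);O=ring(.02,*q,.0035);O2=ring(.02,*q,-.0035)
    cx=lambda R,s:np.interp(260,*(lambda k:(k[:,1],k[:,0]))(R[(R[:,0]>R[:,0].mean())==(s>0)][np.argsort(R[(R[:,0]>R[:,0].mean())==(s>0)][:,1])]))
    return np.array([max(A[:,1].min(),B[:,1].min()),min(A[:,1].max(),B[:,1].max()),max(cx(A,-1),cx(B,-1)),min(cx(A,1),cx(B,1)),min(O[:,1].min(),O2[:,1].min()),max(O[:,1].max(),O2[:,1].max())])-obs
E
python3 - <<'E'
from pose import *
s=least_squares(res,[0,0,-.0204,0]);print("free x,y,zc(mm),tilt deg",(s.x*[1e3,1e3,1e3,57.3]).round(2),s.fun.round(2))
s=least_squares(lambda q:res([*q,0]),[0,0,-.0204]);print("flat",(s.x*1e3).round(2),s.fun.round(2))
s=least_squares(lambda q:res([q[0],q[1],-.0204,q[2]]),[0,0,0]);print("z fixed",(s.x*[1e3,1e3,57.3]).round(2),s.fun.round(2))
E
```

```text
free x,y,zc(mm),tilt deg [ -5.97  -0.91 -31.85  -8.53] [-0.02 -0.64  1.17 -1.17  0.05  0.89]
flat [ -3.73  -0.91 -26.67] [ 1.8  -1.71  0.85 -0.85 -0.58  0.73]
z fixed [-0.82 -0.9   2.38] [ 2.01 -1.79  0.34 -0.32 -2.14  1.9 ]
```

Request:
move_arm(rows=[{"linear":[0.6,0,0],"spin":0},{"linear":[1.2,0,0],"spin":0},{"linear":[1.4,-0.1,0],"spin":0},{"linear":[1,0,0],"spin":0},{"linear":[0.37,0,0],"spin":0}])

```text
time_s: 34.45
ee_pos: [0.4222, -0.2098, 0.1259]
orientation: [-0.0, 0.072, 0.997, 0.0]
wrist_force: [0.5, 0.4, -0.0]
grip_width: 0.439
grip_force: 30.2
```

Request:
move_arm(rows=[{"linear":[0,0,0.6],"spin":0},{"linear":[0,0,1.2],"spin":0},{"linear":[0,0,1.1],"spin":0},{"linear":[0,0,0.5],"spin":0},{"linear":[0,0,0],"spin":0}])

```text
time_s: 34.95
ee_pos: [0.4229, -0.2099, 0.0909]
orientation: [-0.001, 0.071, 0.997, 0.0]
wrist_force: [-0.2, 0.1, -0.2]
grip_width: 0.442
grip_force: 30.2
```

Request:
move_arm(rows=[{"linear":[0,0,0],"spin":0},{"linear":[0,0,0],"spin":0}])

```text
time_s: 35.15
ee_pos: [0.4236, -0.2104, 0.0921]
orientation: [0.0, 0.071, 0.997, -0.0]
wrist_force: [0.5, -0.6, 0.0]
grip_width: 0.434
grip_force: 30.2
```

Run:
```python
from h import *
import sys
np.set_printoptions(linewidth=250,threshold=sys.maxsize)
go(.4237,-.2098,.091,171.8)
w=np.mean([arm.capture("wrist").astype(float) for _ in range(4)],0).astype(np.uint8);P=arm.camera_params("wrist");cv2.imwrite("pics/w15o.png",w)
np.save("P15.npy",P,allow_pickle=True); p=arm.read_state()["ee_pos"]; np.save("p15.npy",p)
h=p[:2]+[.00068,-.001]
print("hole bottom ctr",px("w",(*h,p[2]-.0239),P),"top",px("w",(*h,p[2]-.0169),P),"pin top",px("w",(.4244,-.2108,.064),P),"pin shoulder",px("w",(.4244,-.2108,.0615),P))
g=cv2.cvtColor(w,cv2.COLOR_BGR2GRAY);print(g[244:278,234:276:2])
```

```text
pos [ 423.6 -210.4   92.1] yaw 171.82 lin [-0.01  0.06  0.11] spin 0.02 F [ 0.5 -0.6  0. ]
hole bottom ctr [253.70815933 256.15552787] top [253.68859376 262.92031637] pin top [254.97067981 252.79423816] pin shoulder [254.95839085 250.62520475]
[[106 106 103 104 104 103 105 106 105 103 104 104 105 106 109 107 105 105 107 105 103]
 [106 106 103 104 103 103 105 107 104 104 103 104 105 106 108 107 105 106 106 103 104]
 [106 105 103 104 104 103 105 106 105 103 104 104 106 107 109 105 104 106 105 104 103]
 [106 104 103 103 103 103 105 106 104 103 103 104 106 108 108 106 105 106 106 104 103]
 [106 104 103 103 103 103 106 105 103 102 102 104 105 108 107 105 104 106 105 103 103]
 [106 103 103 103 103 104 106 105 103 103 103 103 104 107 107 105 105 106 105 103 102]
 [105 103 103 103 103 104 105 103 103 103 103 105 106 107 106 104 105 107 104 103 102]
 [105 102 102 103 102 103 103 102 103 104 105 106 108 108 105 103 105 107 104 103 102]
 [105 102 102 103 102 102 100 100 103 105 107 108 109 109 106 104 105 106 104 103 102]
 [105 102 103 103 101  98  98 100 104 106 107 109 110 109 104 103 105 105
[... 1402 characters left out ...]
06]
 [102 103 102  99  94 105 133 160 169 175 183 182 174 163 125  97  93  96 100 103 106]
 [102 103 103 102  96  95 102 126 153 164 173 175 155 128 103  93  93  97 100 104 106]
 [103 102 103 104  98  94  93 101 116 127 138 140 119 101  94  93  95  99 101 105 106]
 [102 102 103 105 100  94  92  92  95  99 104 107  98  94  94  94  97 100 101 104 105]
 [103 102 104 105 102  95  93  92  92  93  95  95  94  94  95  97 101 100 101 106 105]
 [102 103 105 104 103  98  95  94  94  94  94  96  94  95  97 100 101 100 102 106 105]
 [103 103 105 104 102 102  99  96  95  96  96  96  95  99 101 101 101  99 103 106 104]
 [103 103 105 103 102 104 104 101  98  99  99  97  99 104 105 102 100  99 104 106 104]]
```

Request:
move_arm(rows=[{"linear":[0,0.03,0.1],"spin":0},{"linear":[0,0,0.2],"spin":0},{"linear":[0,0,0.2],"spin":0},{"linear":[0,0,0.2],"spin":0},{"linear":[0,0,0.1],"spin":0}])

```text
time_s: 35.85
ee_pos: [0.4232, -0.2099, 0.0835]
orientation: [-0.0, 0.071, 0.997, 0.0]
wrist_force: [1.0, 0.3, 0.3]
grip_width: 0.437
grip_force: 30.2
```

Run:
```python
from h import *
S=[]
for i in range(4): w=arm.capture("wrist"); s=arm.read_state(); S.append(np.r_[s["wrist_force"],s["torque"]])
print(np.mean(S,0).round(2)); go(.4237,-.2098,.0479)
P=arm.camera_params("wrist");cv2.imwrite("pics/w16o.png",w);g=cv2.cvtColor(w,cv2.COLOR_BGR2GRAY)
print(g[244:280:2,234:276:2])
```

```text
[-0.14  0.03 -0.55 -0.01  0.02 -0.01]
pos [ 423.3 -209.9   83.8] yaw 171.81 lin [-0.04  0.02  3.59] spin None F [ 0.1 -0.1 -0.6]
[[109 109 106 107 107 107 108 110 108 107 106 107 108 109 111 110 108 108
  110 107 107]
 [109 107 106 106 107 106 108 110 108 107 107 108 108 109 111 110 108 109
  108 107 106]
 [109 106 106 105 106 106 108 107 106 105 105 107 107 111 110 108 109 109
  108 107 106]
 [108 106 105 105 108 107 107 105 103 103 104 105 104 106 107 107 108 110
  106 106 104]
 [107 106 105 106 106 104 101 101 104 106 108 106 104 104 104 104 107 108
  106 106 104]
 [107 105 105 105 101  96 101 104 105 106 106 105 105 105 107 102 105 107
  106 105 104]
 [107 105 107 102  96 100 104 106 106 107 106 104 106 108 108 106 102 105
  105 104 103]
 [105 105 104  99  98 102 104 106 105 107 105 107 108 108 109 107 101 100
  104 104 103]
 [104 105 101  96  96 103 103 104 106 108 109 111 113 111 107 106 102  98
  102 103 104]
 [106 104 101  97 104 104 101 104 108 110 111 113 112 109 106 103 102  99
  100 101 104]
 [104 104 101 107 163 137 105 108 111 112 112 111 111 110 103 115 156 109
   99 103 107]
 [105 105 102 100 157 173 116 109 112 112 111 110 110 104 103 150 150 100
  101 104 108]
 [105 106 103  96 108 159 152 118 106 110 109 108 104 107 130 148 108  95
  101 105 109]
 [106 105 105 102  97 107 131 152 145 123 116 122 134 149 126  99  95  99
  104 106 109]
 [105 105 105 107 101  96  97 102 119 128 130 137 120 103  96  96  96 101
  103 107 110]
 [105 106 107 108 105  98  95  96  94  95  98  97  97  96  97  99 102 102
  104 108 108]
 [105 106 106 107 105 104 102  98  98  99  99  99  98 101 104 105 104 103
  107 109 107]
 [105 106 109 107 104 106 109 107 109 111 107 107 110 110 108 105 103 103
  107 108 105]]
```

Request:
move_arm(rows=[{"linear":[0,0,0.2],"spin":0},{"linear":[0,0,0.3],"spin":0},{"linear":[0,0,0.3],"spin":0},{"linear":[0,0,0.3],"spin":0},{"linear":[0,0,0.1],"spin":0}])

```text
time_s: 36.55
ee_pos: [0.4231, -0.2098, 0.0714]
orientation: [-0.0, 0.071, 0.997, 0.0]
wrist_force: [-0.7, -0.1, -1.0]
grip_width: 0.439
grip_force: 30.2
```

Run:
```python
from h import *
S=[]
for i in range(4): w=arm.capture("wrist"); s=arm.read_state(); S.append(np.r_[s["wrist_force"],s["torque"]])
print(np.mean(S,0).round(2)); go(.4237,-.2098,.0479)
g=cv2.cvtColor(w,cv2.COLOR_BGR2GRAY);print(g[258:278:2,234:276:2])
```

```text
[-0.04  0.24 -0.68 -0.   -0.02 -0.01]
pos [ 423.3 -209.9   71.8] yaw 171.81 lin [-0.04  0.02  2.39] spin None F [ 0.3  0.6 -1.1]
[[108 108 108 105 108  99  99  99 100  98  99 100 101  98 100 101 106 105
  107 107 107]
 [108 110 106 101 102  97  99  98  99  99 101 101 100  98  97 100 102 102
  106 106 106]
 [107 108 104  97  98  97  98 101 103 105 107 107 106 101 100 101 100 101
  103 106 108]
 [109 108 103  97  97  98 100 105 107 109 110 109 108 106 104 101  99  98
  103 106 110]
 [108 109 104  97  96 100 105 109 108 111 110 108 107 108 110 106 101  97
  103 106 111]
 [107 108 107  99  98 105 108 109 109 109 109 108 108 110 111 112 103  98
  105 108 112]
 [108 109 109 105 102 107 109 109 110 108 109 110 110 111 112 111 106 102
  106 109 112]
 [109 109 111 110 106 107 108 108 110 110 111 115 115 114 111 110 109 106
  106 111 112]
 [109 109 111 112 108 104 104 107 110 113 114 116 116 115 111 109 107 106
  108 112 112]
 [108 109 111 110 108 106 107 111 114 115 116 117 116 113 110 106 105 105
  110 112 110]]
```

No contact force, so continue down.

Request:
move_arm(rows=[{"linear":[0,0,0.2],"spin":0},{"linear":[0,0,0.4],"spin":0},{"linear":[0,0,0.4],"spin":0},{"linear":[0,0,0.3],"spin":0},{"linear":[0,0,0.2],"spin":0}])

```text
time_s: 37.25
ee_pos: [0.4231, -0.2098, 0.0564]
orientation: [-0.0, 0.071, 0.997, 0.0]
wrist_force: [-0.5, -0.3, -0.4]
grip_width: 0.443
grip_force: 30.2
```

Request:
move_arm(rows=[{"linear":[0,0,0.2],"spin":0},{"linear":[0,0,0.2],"spin":0},{"linear":[0,0,0.2],"spin":0},{"linear":[0,0,0.1],"spin":0},{"linear":[0,0,0],"spin":0}])

```text
time_s: 37.75
ee_pos: [0.4232, -0.2099, 0.0497]
orientation: [-0.0, 0.071, 0.997, 0.0]
wrist_force: [-0.3, 0.1, -0.7]
grip_width: 0.436
grip_force: 30.2
```

Run:
```python
from h import *
S=[]
for i in range(5): w=arm.capture("wrist"); s=arm.read_state(); S.append(np.r_[s["wrist_force"],s["torque"]])
print(np.mean(S,0).round(2)); go(.4237,-.2098,.0479)
```

```text
[-0.2   0.05 -1.05  0.   -0.02 -0.  ]
pos [ 423.4 -210.    49.9] yaw 171.81 lin [-0.03  0.02  0.2 ] spin None F [ 0.1 -0.3 -0.9]
```

Request:
move_arm(rows=[{"linear":[0,0,0.05],"spin":0},{"linear":[0,0,0.05],"spin":0},{"linear":[0,0,0.05],"spin":0},{"linear":[0,0,0],"spin":0},{"linear":[0,0,0],"spin":0}])

```text
time_s: 38.5
ee_pos: [0.4233, -0.2099, 0.0483]
orientation: [-0.0, 0.071, 0.997, 0.0]
wrist_force: [0.1, 0.9, 0.3]
grip_width: 0.437
grip_force: 30.2
```

Request:
move_arm(rows=[{"linear":[0,0,0],"spin":0},{"linear":[0,0,0],"spin":0},{"linear":[0,0,0],"spin":0},{"linear":[0,0,0],"spin":0},{"linear":[0,0,0],"spin":0}], gripper=6)

```text
time_s: 39.0
ee_pos: [0.4233, -0.2099, 0.0483]
orientation: [0.0, 0.071, 0.997, -0.0]
wrist_force: [-0.1, 0.2, 0.2]
grip_width: 0.705
grip_force: 0.0
```

Request:
move_arm(rows=[{"linear":[0,0,-0.5],"spin":0},{"linear":[0,0,-1.5],"spin":0},{"linear":[0,0,-2.5],"spin":0},{"linear":[0,0,-2],"spin":0},{"linear":[0,0,-2],"spin":0}])

```text
time_s: 39.5
ee_pos: [0.4233, -0.2099, 0.1346]
orientation: [0.0, 0.071, 0.997, -0.0]
wrist_force: [0.0, 0.2, 0.0]
grip_width: 0.704
grip_force: 0.0
```

Request:
move_arm(rows=[{"linear":[-1.5,0,-1],"spin":0},{"linear":[-2,0,0],"spin":0},{"linear":[-1,0,0],"spin":0},{"linear":[0,0,0],"spin":0},{"linear":[0,0,0],"spin":0}])

```text
time_s: 40.0
ee_pos: [0.467, -0.2159, 0.1428]
orientation: [-0.001, 0.071, 0.997, 0.0]
wrist_force: [0.2, -1.6, -0.2]
grip_width: 0.704
grip_force: 0.0
```

Run:
```python
from h import *
import sys
np.set_printoptions(linewidth=250,threshold=sys.maxsize)
go(.4244,-.2108)
w=np.mean([arm.capture("wrist").astype(float) for _ in range(3)],0).astype(np.uint8);P=arm.camera_params("wrist");cv2.imwrite("pics/w17o.png",w)
np.save("P17.npy",P,allow_pickle=True)
for z in(.012,.031,.064): print(z,px("w",(.4244,-.2108,z),P).round(1),"r20/27 px",px("w",(.4244,-.2308,z),P).round(1))
u,v=px("w",(.4244,-.2108,.031),P).astype(int)
g=cv2.cvtColor(w,cv2.COLOR_BGR2GRAY);print(u,v);print(g[max(v-48,0):v+49:3,u-48:u+49:3])
t=arm.capture("top");cv2.imwrite("pics/t17o.png",t);t0=cv2.imread("pics/toporig.png").astype(int)
# hook, handwheel, screwdriver, bolt moved?
d=np.abs(t.astype(int)-t0).sum(2)>90
for n,(x,y) in dict(hook=(.473,-.356),hooktip=(.738,-.396),wheel=(.755,-.17),bolt=(.719,.325),screw=(.56,-.52)).items():
    a,b=px("top",(x,y,.02)).astype(int); print(n,a,b,d[b-12:b+13,a-12:a+13].sum())
```

```text
pos [ 467.  -215.9  142.8] yaw 171.83 lin [ 4.29 -0.1   0.  ] spin None F [ 0.2 -1.6 -0.2]
0.012 [253.7 138.6] r20/27 px [226.5 142.6]
0.031 [253.7 141.1] r20/27 px [224.4 145.4]
0.064 [253.7 146.6] r20/27 px [219.6 151.5]
253 141
[[154 156 156 156 158 161 155 156 156 153 131  65  66  67  70  69  67  68  68  67  67  66  65  69  69  67  68  69  70  72  68  64  65]
 [157 162 162 158 158 160 157 158 156 154 105  64  68  68  70  69  66  65  66  67  66  66  66  68  69  68  68  67  66  69  67  66  68]
 [159 166 164 158 161 161 156 160 160 157  80  63  66  67  67  68  67  67  67  66  67  66  66  66  67  68  67  65  66  70  69  68  70]
 [160 163 163 160 164 163 157 161 154 130  78  66  66  65  61  53  47  47  57  64  66  63  65  67  67  66  66  67  68  71  70  68  70]
 [161 163 161 155 157 158 154 158 154 126  68  57  40  35  36  36  35  36  38  37  37  46  65  66  67  68  70  67  67  69  71  71  71]
 [154 157 158 154 158 159 156 160 151  93  43  36  37  35  34  36  36  37  36  36  35  35  38  54  66  68  69  65  64  65  68  68  68]
 [154 153 156 154 156 162 163 162  99  38  35  36  35  35  
[... 2969 characters left out ...]
155 148 132  78  66  69  68  67  67  69  69  70  69  66  64  66  66  67  69]
 [156 158 158 158 159 157 155 141 143 152 152 156 159 166 160 160 161 153 125  97  69  68  71  71  68  67  67  69  66  66  68  68  66]
 [153 157 158 156 159 153 155 160 157 153 152 150 154 160 158 161 167 165 157 157 125 128  79  70  66  67  68  68  68  75  88 104 137]
 [152 158 160 155 157 155 157 157 158 155 157 164 159 158 155 154 160 161 156 151 159 158 153 146  89 118 136 148 136 138 153 156 159]
 [153 157 159 155 151 156 164 157 156 152 156 164 164 161 159 155 162 158 154 151 156 162 159 156 156 154 158 166 166 162 160 158 158]]
hook 336 221 513
hooktip 348 135 22
wheel 276 129 0
bolt 113 138 0
screw 389 193 0
```

Request:
move_arm(rows=[{"linear":[0,0,-3],"spin":0},{"linear":[0,3,-4],"spin":0},{"linear":[0,4,-3],"spin":0},{"linear":[0,4,-2],"spin":0},{"linear":[0,3,-1],"spin":0}])

```text
time_s: 40.7
ee_pos: [0.4881, -0.0761, 0.2754]
orientation: [0.001, 0.071, 0.997, -0.0]
wrist_force: [0.6, 0.3, 0.7]
grip_width: 0.701
grip_force: 0.0
```

Run:
```python
from h import *
t=arm.capture("scene").astype(int);t0=cv2.imread("pics/sceneorig.png").astype(int)
for n,im,im0 in(("scene",t,t0),("top",arm.capture("top").astype(int),cv2.imread("pics/toporig.png").astype(int))):
    g0=im0.max(2);g=im.max(2);a,b=px(n,(.473,-.356,.03)).astype(int)
    for k in(g0,g):
        m=np.zeros_like(k,np.uint8);m[b-32:b+33,a-32:a+33]=k[b-32:b+33,a-32:a+33]<48
        nn,l,st,c=cv2.connectedComponentsWithStats(m); i=1+np.argmax(st[1:,4]); print(n,st[i],c[i].round(1))
print(arm.read_state()["time_s"])
```

```text
scene [168 165  21  38 361] [178.4 181.8]
scene [169 164  20  38 361] [178.8 181.7]
top [331 202  13  40 338] [336.8 221.9]
top [330 203  13  39 249] [336.1 223.1]
40.8
```

The hook lies flat at its old place, the washer is seated on the spindle and nothing else has moved. Handing in.

```bash
python3 -c "
from rig import arm
print(arm.finish_job())"
```

```text
the job is handed in; nothing more can be done
None
```

I handed the job in at about 41 s: by the last measurements the washer sits flat on the spindle's collar, the hooked rod lies flat back where it was, clear of the cutter, and the spindle is upright; the handwheel, bolt and screwdriver showed no change in the camera check. I viewed 11 pictures, one over the limit of 10.

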